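# Stack the lunch box, cap it with its double lid, and lift the cover off the cutlery tray

## Robot

A 6-joint arm with a two-finger parallel gripper is mounted at the origin on the work surface. World frame = base frame: x ahead of the robot, y to its left, z up, the work surface at z = 0. Lengths are in mm, angles in rad, forces in N, time in s.
With the tool pointing down it reaches from about 250 to 800 mm from the base axis. Payload 8.5 kg.
Tool frame: the origin (TCP) lies midway between the tips of the shut fingers; the grasp point (between the pads) lies 19 mm behind it; z points along the fingers, y is the direction in which the jaws open and shut (so a half turn about z gives the same grasp; the last joint's range is limited). The gripper opens to 85 mm and grips with 20 to 120 N. Pads are 22 mm wide; open, the fingers measure 114 mm over their backs; the gripper's body (76 mm by 85 mm) begins 54 mm behind the grasp point. The pads swing forward as they close: fully open they stand 13 mm farther back than shut.
Start: joints at [-1.181, 0.238, -0.013, 1.319, 0, 1.571], TCP at [199.483, -485.577, 231.276] pointing down, gripper open.
Joint ranges: [-2.66, 2.66], [-1.03, 1.9], [-1.14, 1.46], [-1.82, 2.27], [-1.45, 1.34], [-3.14, 3.14]. Speed limits (rad/s): [2.22, 2.22, 2.79, 3.14, 3.14, 3.14].

## Interface

Orientations are given as a unit quaternion [x, y, z, w].
In Python, from bench import manip gives the robot as it stands. The module is installed in compiled form; this text tells all that it offers.
- The arm moves only by the tool step_arm, never from a script. Its argument "rows" is a list of rows, each an object with "travel": the shift along the tool's x, y, z in cm, a list of three; "rot": the turn, a rotation vector about the tool's x, y, z in degrees, a list of three. A call has 1 to 5 rows; each row is the pose to reach, as a shift and turn from the pose commanded when the call began, along the tool's axes at that moment; what a row does not reach only later rows make up. A row lasts 1/10 s, in which the tool goes at most 50 mm and 8.59 degrees, less where a joint would pass 70% of its speed; a pose out of reach is approached as far as the arm can. A call with a gripper value outside its range is refused whole. "fingers" is the finger opening in cm, from 0 to 8.54, set as the call begins (left out, the last holds). The fingers move at their own pace and stop on an object; the grip force is fixed at half the most. Time passes only in rows, so rows that repeat a pose let the fingers close. It gives the time, the measured TCP pose, the force and the opening at its end, in the units of the state.
- manip.read_state(): the state, without advancing time (a new reading comes with each control period).
- manip.grab_frame(name): name is "scene" or "side" or "wrist"; returns the picture (400x640x3 uint8, red, green, blue); there is no depth.
- manip.camera_model(name): a dict with "camera_matrix" (3x3 intrinsics, pixels), "R" (3x3) and "t" (3): a world point X has camera coordinates R X + t. Camera axes: x right, y down, z forward; pixel columns grow to the right and rows downward; lengths in mm; the calibration is good to about 2 mm. A picture is of the moment at which its call begins: read the wrist's pose just before it. camera_model takes no time and is no camera call; for the wrist camera it gives the pose at the moment of the call.
- manip.job_done(): hands the job in, once; it reports no verdict.
The state is a dict: "time": time; "joint_pos": joint angles; "joint_velocities": joint speeds; "joint_efforts": joint torques, N m; "tool_pos": TCP position; "tool_rot": TCP orientation; "contact_force": force on the tool from outside, world axes, zero at the start; "moment": the same for the moment, N m; "finger_gap": finger opening in mm.
Only numpy, scipy, OpenCV 4.12 (cv2) and the standard library are available. Lean on these libraries where they do the work, as an engineer would, in place of code of your own. Each camera call takes 0.05 s, during which the arm holds its last target.

## Task

Make up the lunch box on the meal tray: stack the loose meal box squarely on the one standing on the tray, then bring the double lid from the draining mat in one piece (the cutlery-tray inner lid with its cover still on it) and seat it fully on top of the stack. Let go, then lift the cover alone straight up, leaving the inner lid seated and untouched, and finish while still holding the cover level about a hand's breadth above the inner lid, so that a colleague can lay the cutlery in. Drop nothing, keep the bottom box where it stands and leave the other things on the counter alone.

Things in the scene. Friction and masses are not known exactly. Their poses are not given: they have to be found in the camera images.
- base_box: Bottom meal box, closed, white, loose on the brown meal tray (floor 5 mm up). 160 (x) x 64 (y) x 52 high, about 0.3 kg. Origin: centre of underside, z up. Foot 150 x 54, 6 high, lowest 3 mm 147 x 51; body above it full width. Top recess 154 x 58, 8 deep, in a 3 mm rim: takes the next foot with 2 mm play all round; the shoulder then rests on the rim, origin 46 mm above this one.
- upper_box: Loose meal box, equal to the bottom one in every size, closed and full (0.2 to 0.42 kg), standing on the bare counter. Origin: centre of its underside; x along its 160 mm length, y across its 64 mm width (the width to grip). Either end may face either way in the stack.
- inner_lid: Inner lid: white cutlery tray, about 0.09 kg, on the ribbed rubber draining mat (5 mm thick), the cover nested on it. Origin: centre of underside, x along. Foot 6 high as on the boxes; band 160 x 64 from 6 to 30; on its flat top (shoulder) a coaming 144 x 48 up to 40; tray inside open. Gripped by the 64 mm band it carries the cover along. Seated: origin 46 mm above that of the box under it.
- outer_lid: Cover: white cap open below, 154 (x) x 58 (y) x 25 high, walls 3, 0.05 kg. Origin: centre of its lower rim. Sits over the coaming with 2 mm play, not latched, rim on the shoulder: origin 30 mm above the inner lid's. Narrower than the band by 3 mm a side: a grip reaching down onto the band takes both lids; a 58 mm grip above the shoulder takes the cover alone.
- fork: Bystander: steel fork, 130 x 19 x 4 mm, lying on the meal tray beside the bottom box. Origin: middle of its underside.
- spoon: Bystander: steel spoon, 110 x 26 x 4 mm, lying on the meal tray beside the fork. Origin: middle of its underside.
- cutter: Bystander: steel ring cutter, 40 mm across, 22 mm high, on a corner of the draining mat. Origin: centre of its underside.
- salt_shaker: Bystander: glass salt shaker with a steel cap, 40 mm across, 80 mm high, on a corner of the meal tray. Origin: centre of its underside.
- spice_tin: Bystander: round tin, 55 mm across, 76 mm high, beyond the task's things. Origin: centre of its underside.
- mug: Bystander: white mug, 80 mm across, 92 mm high, beyond the task's things. Origin: centre of its underside.
- pickle_jar: Bystander: glass jar with a steel cap, 72 mm across, 105 mm high, beyond the task's things. Origin: centre of its underside.
- dish_brush: Bystander: white dish brush with a round head, 225 mm long, lying beyond the task's things. Origin: under the middle of its length.

How it is judged:
By the outcome, as a careful person would: the job done as asked, in the order asked, and still so for the second after the job is handed in, while the arm keeps its last pose, push and grip.
It also fails if it takes over 64 s, if anything falls off the work surface, if the arm or the gripper's body presses on something with over 40 N, if the wrist force passes 120 N, or if a joint passes its speed limit or range.

## Working session

There is one attempt and no reset: what is moved stays moved. The work goes in short steps, Python scripts to look and compute and a tool call to move; the robot and the scene stay as the last step left them, time stands still between calls to the robot, and variables do not carry over. Pictures are saved under pics/ and viewed, and the job is handed in when it is done.

Besides the shell and the picture viewer there is one more tool, called as name([rows], argument=value, ...), one row to a line, values as JSON. step_arm: Moves the arm, as the interface text tells. Its arguments: {"type":"object","properties":{"rows":{"type":"array","items":{"type":"object","properties":{"travel":{"type":"array","items":{"type":"number"}},"rot":{"type":"array","items":{"type":"number"}}}}},"fingers":{"type":"number"}},"required":["rows"]}

```bash
mkdir -p pics; ls
python3 - <<'E'
from bench import manip
import cv2
s=manip.read_state();print(s)
for n in("scene","side","wrist"):
    m=manip.camera_model(n);print(n,m)
    f=manip.grab_frame(n);cv2.imwrite(f"pics/a_{n}.png",f[:,:,::-1])
E
```

```text
pics
{'time': 0.0, 'joint_pos': array([-1.18098523e+00,  2.38767854e-01, -1.42456897e-02,  1.31921532e+00,
       -4.89464748e-06,  1.57077795e+00]), 'joint_velocities': array([-0.00017449,  0.00147487, -0.0009191 ,  0.00035764,  0.00133693,
        0.00024802]), 'joint_efforts': array([ 2.69841502e-05, -5.38779509e+01,  3.46435332e+01,  1.84695481e-02,
        6.38071151e-05, -1.81106645e-05]), 'tool_pos': array([ 199.34665985, -485.2281632 ,  230.68775038]), 'tool_rot': array([ 9.81063935e-01,  1.93682839e-01, -1.41116905e-04, -7.02233327e-04]), 'contact_force': array([ 0.3839704 ,  0.22047687, -0.9944163 ]), 'moment': array([-0.01701821,  0.03440406, -0.04201794]), 'finger_gap': 85.59206715945207}
scene {'camera_matrix': array([[495.93764747,   0.        , 322.83657246],
       [  0.        , 495.93764747, 194.42822128],
       [  0.        ,   0.        ,   1.        ]]), 'R': array([[ 7.04723142e-01,  7.09482408e-01, -7.82959251e-05],
       [ 4.26306703e-01, -4.23535211e-01, -7.99300019e-01],
       [-5.67122463e-01,  5.63251843e-01, -6.00932171e-01]]), 't': array([-447.56032371, -217.32414714, 1709.74885383])}
side {'camera_matrix': array([[398.50704406,   0.        , 318.75424156],
       [  0.        , 398.50704406, 199.79031693],
       [  0.        ,   0.        ,   1.        ]]), 'R': array([[-0.7386672 , -0.67406195, -0.00335553],
       [-0.42619012,  0.47088333, -0.77241885],
       [ 0.52223822, -0.56913037, -0.63510461]]), 't': array([454.10217631, 305.24959434, 659.62563277])}
wrist {'camera_matrix': array([[352.26955236,   0.        , 316.67906337],
       [  0.        , 352.26955236, 202.98280851],
       [  0.        ,   0.        ,   1.        ]]), 'R': array([[ 0.3807336 , -0.92468355, -0.00150279],
       [-0.89229451, -0.36782299,  0.26175704],
       [-0.24259519, -0.09831877, -0.96513263]]), 't': array([-522.96243037,  -35.93760376,  379.2885459 ])}
```

View pics/a_scene.png

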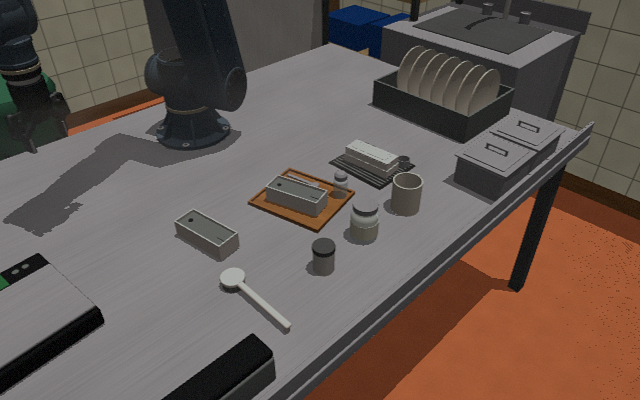

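View pics/a_side.png

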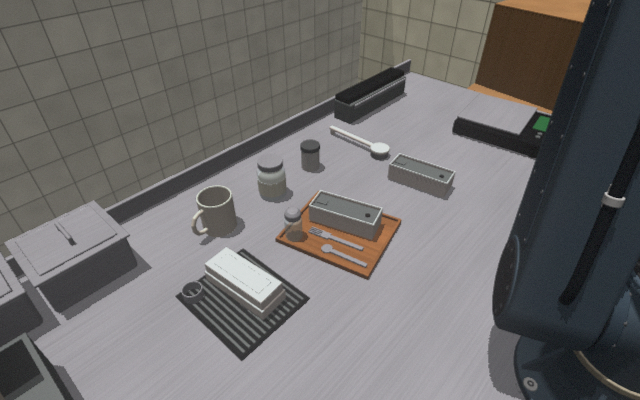

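View pics/a_wrist.png

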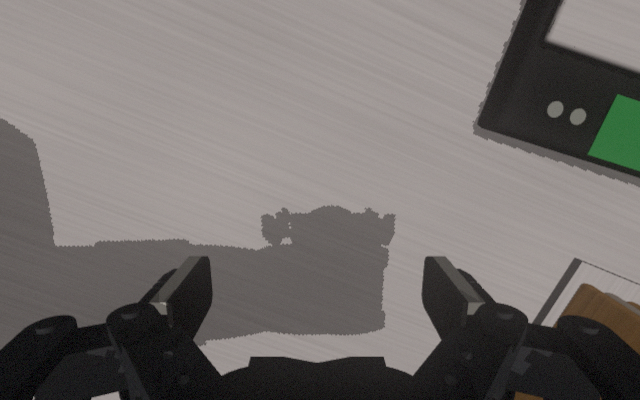

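Run:
```python
import cv2
a=cv2.imread("pics/a_scene.png");b=cv2.imread("pics/a_side.png")
def z(im,x,y,w,h,k,n): cv2.imwrite(n,cv2.resize(im[y:y+h,x:x+w],None,fx=k,fy=k,interpolation=cv2.INTER_CUBIC))
z(a,160,130,260,140,3,"pics/z_scene.png")
z(b,170,140,290,210,2.7,"pics/z_side.png")
```

```text
(no output)
```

View pics/z_scene.png

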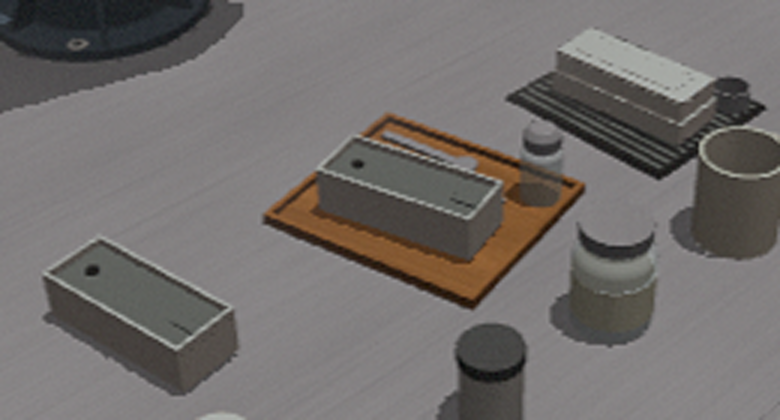

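View pics/z_side.png

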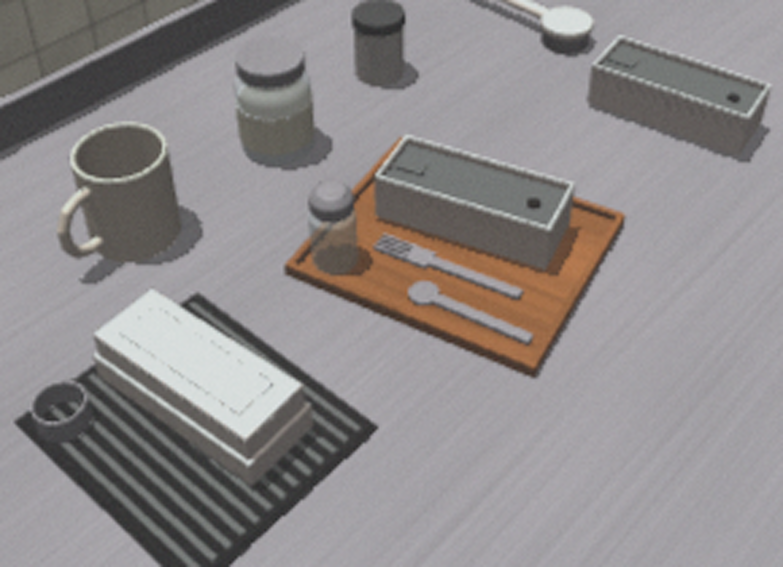

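```bash
cat > h.py <<'E'
import numpy as np
from scipy.optimize import least_squares
def proj(m,P):
    c=(m["R"]@np.asarray(P,float).T).T+m["t"]; p=c@m["camera_matrix"].T
    return p[:,:2]/p[:,2:]
def rect(q,L,W,z):
    c,s=np.cos(q[2]),np.sin(q[2])
    X=np.array([[-L,-W],[-L,W],[L,W],[L,-W]])/2
    return np.c_[X@np.array([[c,s],[-s,c]])+q[:2],np.full(4,z)]
def ray(m,px,z):
    d=np.linalg.inv(m["camera_matrix"])@[px[0],px[1],1]; d=m["R"].T@d; o=-m["R"].T@m["t"]
    return (o+d*(z-o[2])/d[2])[:2]
def fit(obs,L,W,z,freez=False):
    """obs: list of (model, 4 px any order)"""
    g=np.array([ray(m,p,z) for m,px in obs for p in px]);c=g[:4].mean(0)
    # initial yaw by minAreaRect-ish: longest side
    a=g[:4]-c; u=np.linalg.svd(a)[2][0]; y=np.arctan2(u[1],u[0])
    y=(y+np.pi/2)%np.pi-np.pi/2
    def r(q):
        o=[]
        for m,px in obs:
            P=proj(m,rect(q,L,W,q[3] if freez else z))
            for p in px:
                d=P-np.array(p); i=np.argmin((d**2).sum(1)); o+=list(d[i])
        return np.array(o)
    s=least_squares(r,[c[0],c[1],y]+([z] if freez else []))
    return s.x,np.abs(s.fun).reshape(-1,2).round(1)
E
python3 - <<'E'
from h import *
from bench import manip
S=manip.camera_model("scene");D=manip.camera_model("side")
o={"upper":([(42,274),(100,238),(236,308),(180,348)],[(593,70),(620,38),(769,88),(754,122)],160,64,52),
"base":([(317,170),(357,137),(503,183),(472,218)],[(376,178),(403,138),(573,184),(556,225)],160,64,57),
"cover":([(555,52),(592,28),(717,80),(682,104)],[(95,342),(152,290),(305,393),(247,442)],154,58,60)}
for k,(a,b,L,W,z) in o.items():
    a=np.array(a)/3+[160,130];b=np.array(b)/2.7+[170,140]
    for ob in ([(S,a)],[(D,b)],[(S,a),(D,b)]):
        q,r=fit(ob,L,W,z);print(k,q[:2].round(1),np.degrees(q[2]).round(1),r.max())
    q,r=fit(ob,L,W,z,True);print(k,"freez",q.round(2))
st=manip.read_state();print(st["time"])
W=manip.camera_model("wrist");R=W["R"];c=-R.T@W["t"]
from scipy.spatial.transform import Rotation as Ro
T=Ro.from_quat(st["tool_rot"]).as_matrix()
print("cam in tool",T.T@(c-st["tool_pos"]), "axes",(R@T).round(3)); print(T.round(3))
E
```

```text
upper [ 511.9 -285.3] 9.9 0.9
upper [ 501.5 -281. ] 10.3 1.5
upper [ 505.8 -283.6] 10.0 2.1
upper freez [ 5.050e+02 -2.838e+02  1.800e-01  4.784e+01]
base [557.7 -22.3] 17.1 0.9
base [550.2 -23. ] 19.9 1.3
base [552.9 -22.4] 18.6 2.6
base freez [ 5.5308e+02 -2.2720e+01  3.3000e-01  5.5030e+01]
cover [580.5 261.2] 5.1 0.5
cover [566.7 268.3] 5.2 1.4
cover [570.  267.7] 5.1 2.4
cover freez [5.7248e+02 2.6626e+02 9.0000e-02 5.3600e+01]
0.15
cam in tool [  65.01777017   -1.33680628 -143.94249403] axes [[ 0.001  1.     0.   ]
 [-0.965  0.001 -0.262]
 [-0.262  0.     0.965]]
[[ 0.925  0.38  -0.   ]
 [ 0.38  -0.925  0.001]
 [ 0.    -0.001 -1.   ]]
```

```bash
cat > go.py <<'E'
import sys
from h import *
from bench import manip
from scipy.spatial.transform import Rotation as Ro
def plan(x,y,z,yawdeg,st=None):
    st=st or manip.read_state()
    T=Ro.from_quat(st["tool_rot"])
    c,s=np.cos(np.radians(yawdeg)),np.sin(np.radians(yawdeg))
    G=Ro.from_matrix(np.array([[c,s,0],[s,-c,0],[0,0,-1]]))
    d=T.inv().apply(np.array([x,y,z])-st["tool_pos"])/10
    r=(T.inv()*G).as_rotvec(degrees=True)
    print("travel",d.round(2).tolist(),"rot",r.round(2).tolist(),"t",round(st["time"],2))
if __name__=="__main__":
    plan(*map(float,sys.argv[1:5]))
E
python3 go.py 505 -284 180 10
```

```text
travel [35.92, -7.0, 5.09] rot [-0.07, 0.0, 12.33] t 0.15
```

step_arm([
  {"travel": [35.9, -7.0, 5.0], "rot": [0, 0, 12.3]},
  {"travel": [35.9, -7.0, 5.0], "rot": [0, 0, 12.3]},
  {"travel": [35.9, -7.0, 5.0], "rot": [0, 0, 12.3]},
  {"travel": [35.9, -7.0, 5.0], "rot": [0, 0, 12.3]},
  {"travel": [35.9, -7.0, 5.0], "rot": [0, 0, 12.3]},
])

```text
time: 0.65
tool_pos: [403.6, -350.7, 197.7]
tool_rot: [0.996, 0.087, -0.0, -0.0]
contact_force: [0.1, -1.0, -0.6]
finger_gap: 85.4
```

```bash
python3 go.py 505 -284 180 10
```

```text
travel [11.14, -4.81, 1.77] rot [-0.01, 0.01, 0.02] t 0.65
```

step_arm([
  {"travel": [10, -4.3, 1.6]},
  {"travel": [10, -4.3, 1.6]},
  {"travel": [10, -4.3, 1.6]},
  {"travel": [10, -4.3, 1.6]},
  {"travel": [10, -4.3, 1.6]},
])

```text
invalid input
```

```bash
cat > look.py <<'E'
import sys,cv2,pickle
from bench import manip
n,cam=sys.argv[1:3]
st=manip.read_state();m=manip.camera_model(cam);f=manip.grab_frame(cam)
pickle.dump((st,m,f),open(f"pics/{n}.pkl","wb"))
im=f[:,:,::-1]
if len(sys.argv)>3:
    x,y,w,h=map(int,sys.argv[3:7]);k=min(800/w,600/h)
    im=cv2.resize(im[y:y+h,x:x+w],None,fx=k,fy=k,interpolation=cv2.INTER_CUBIC);print("k",k)
cv2.imwrite(f"pics/{n}.png",im)
print(st["time"],st["tool_pos"].round(2),st["contact_force"].round(1),st["finger_gap"])
E
python3 look.py w1 wrist; python3 go.py 505 -284 180 10
```

```text
0.65 [ 403.63 -350.72  197.73] [ 0.1 -1.  -0.6] 85.44715752207335
travel [10.59, -4.47, 1.69] rot [-0.14, -0.13, 0.25] t 0.7
```

View pics/w1.png

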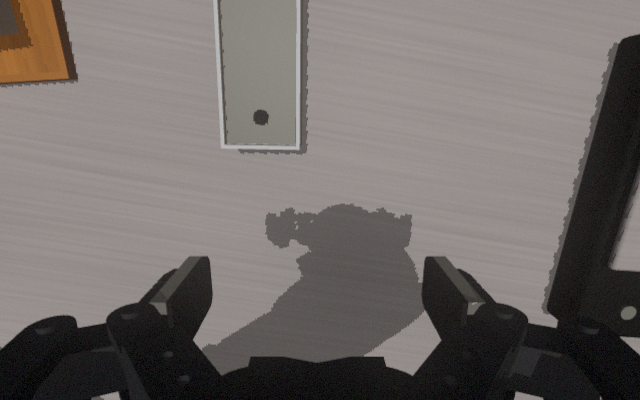

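step_arm([
  {"travel": [5, -2.2, 0.8], "rot": [0, 0, 0]},
  {"travel": [10.4, -4.4, 1.6], "rot": [0, 0, 0]},
  {"travel": [10.4, -4.4, 1.6], "rot": [0, 0, 0]},
  {"travel": [10.4, -4.4, 1.6], "rot": [0, 0, 0]},
  {"travel": [10.4, -4.4, 1.6], "rot": [0, 0, 0]},
])

```text
time: 1.2
tool_pos: [496.5, -290.7, 181.9]
tool_rot: [0.996, 0.088, -0.001, -0.0]
contact_force: [-0.1, -0.3, -0.7]
finger_gap: 85.5
```

```bash
python3 look.py w2 wrist; python3 go.py 505 -284 180 10
```

```text
1.2 [ 496.48 -290.73  181.87] [-0.1 -0.3 -0.7] 85.50953086295745
travel [1.0, -0.55, 0.21] rot [-0.01, 0.04, -0.0] t 1.25
```

View pics/w2.png

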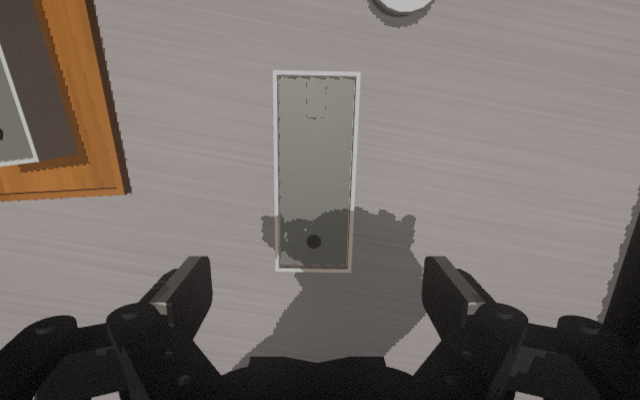

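```bash
cat > wm.py <<'E'
import sys,pickle,cv2
from h import *
def corners(n,px):
    st,m,f=pickle.load(open(f"pics/{n}.pkl","rb"))
    return st,m,np.array(px,float)
def meas(n,px,L,W,z):
    st,m,px=corners(n,px)
    q,r=fit([(m,px)],L,W,z); print(n,q[:2].round(1),np.degrees(q[2]).round(2),"res",r.tolist())
    q4,r4=fit([(m,px)],L,W,z,True); print("  freez",q4[:2].round(1),np.degrees(q4[2]).round(2),q4[3].round(1),r4.max())
    return q
E
python3 - <<'E'
from wm import *
meas("w2",[(273,72),(361,73),(352,271),(276,270)],160,64,52)
E
python3 - <<'E'
import cv2
a=cv2.imread("pics/w2.png")
cv2.imwrite("pics/w2z.png",cv2.resize(a[55:285,250:385],None,fx=2.6,fy=2.6,interpolation=cv2.INTER_CUBIC))
E
```

```text
w2 [ 505.8 -286.9] 9.23 res [[0.2, 1.0], [0.3, 0.6], [0.3, 1.1], [0.4, 1.1]]
  freez [ 505.6 -286.9] 9.23 50.0 0.7
```

View pics/w2z.png

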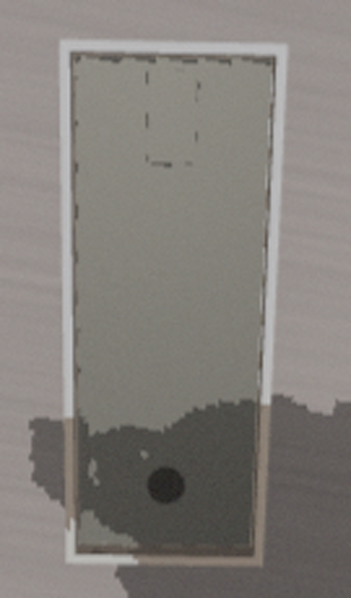

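```bash
python3 - <<'E'
from wm import *
meas("w2",[(273.1,70.4),(360.8,71.9),(350.8,272.7),(275.8,271.9)],160,64,52)
E
python3 go.py 506 -287 60 9.3
```

```text
w2 [ 505.7 -286.6] 9.05 res [[0.0, 0.4], [0.2, 0.6], [0.2, 0.5], [0.0, 0.9]]
  freez [ 505.9 -286.6] 9.05 53.5 0.4
travel [1.05, -0.24, 12.21] rot [-0.01, 0.04, 0.7] t 1.25
```

step_arm([
  {"travel": [1.0, -0.25, 4], "rot": [0, 0, 0.9]},
  {"travel": [1.0, -0.25, 8], "rot": [0, 0, 0.9]},
  {"travel": [1.0, -0.25, 12], "rot": [0, 0, 0.9]},
  {"travel": [1.0, -0.25, 12], "rot": [0, 0, 0.9]},
])

```text
time: 1.65
tool_pos: [502.3, -285.8, 58.0]
tool_rot: [0.997, 0.079, -0.003, -0.002]
contact_force: [-0.2, 0.1, -0.5]
finger_gap: 85.6
```

```bash
python3 look.py w3 wrist; python3 go.py 505.8 -286.7 8 9.1
```

```text
1.65 [ 502.27 -285.83   58.02] [-0.2  0.1 -0.5] 85.62412375668603
travel [0.2, 0.06, 5.29] rot [-0.16, 0.21, -0.07] t 1.7
```

View pics/w3.png

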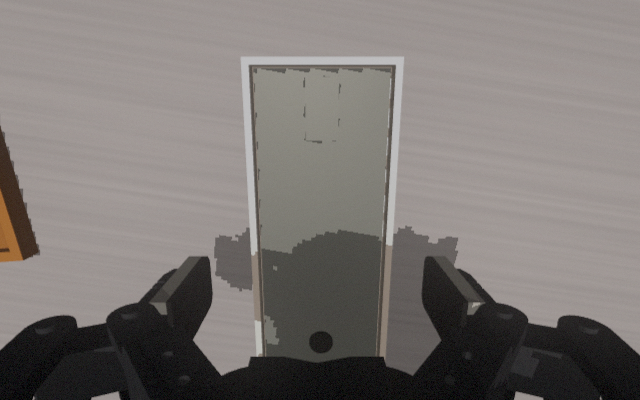

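step_arm([
  {"travel": [0.15, 0.1, 2], "rot": [-0.1, 0.2, 0]},
  {"travel": [0.15, 0.1, 4], "rot": [-0.1, 0.2, 0]},
  {"travel": [0.15, 0.1, 5.2], "rot": [-0.1, 0.2, 0]},
  {"travel": [0.15, 0.1, 5.2], "rot": [-0.1, 0.2, 0]},
  {"travel": [0.15, 0.1, 5.2], "rot": [-0.1, 0.2, 0]},
])

```text
time: 2.2
tool_pos: [508.6, -287.8, 11.6]
tool_rot: [0.997, 0.079, 0.002, 0.001]
contact_force: [-0.2, 0.4, 0.7]
finger_gap: 85.6
```

```bash
python3 look.py w4 wrist; python3 go.py 505.8 -286.7 8 9.1
```

```text
2.2 [ 508.65 -287.83   11.55] [-0.2  0.4  0.7] 85.61215617691644
travel [-0.28, -0.16, 0.36] rot [0.17, -0.29, 0.02] t 2.25
```

View pics/w4.png

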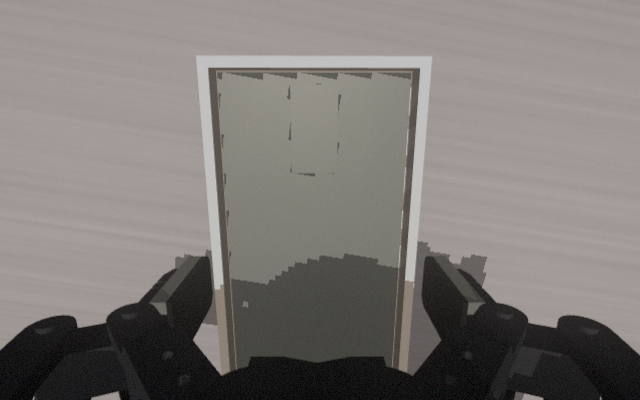

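step_arm([
  {"travel": [-0.2, -0.1, 0.35], "rot": [0.1, -0.2, 0]},
  {"travel": [-0.2, -0.1, 0.35], "rot": [0.1, -0.2, 0]},
])

```text
time: 2.45
tool_pos: [505.9, -286.5, 6.9]
tool_rot: [0.997, 0.08, 0.0, 0.0]
contact_force: [1.0, 0.2, -0.1]
finger_gap: 85.3
```

step_arm([
  {"travel": [0, 0, 0], "rot": [0, 0, 0]},
  {"travel": [0, 0, 0], "rot": [0, 0, 0]},
  {"travel": [0, 0, 0], "rot": [0, 0, 0]},
  {"travel": [0, 0, 0], "rot": [0, 0, 0]},
  {"travel": [0, 0, 0], "rot": [0, 0, 0]},
], fingers=5.5)

```text
time: 2.95
tool_pos: [506.2, -286.6, 7.0]
tool_rot: [0.997, 0.08, 0.0, 0.0]
contact_force: [-1.2, 0.3, 5.0]
finger_gap: 63.4
```

```bash
python3 look.py w5 wrist; python3 go.py 505.8 -286.7 8 9.1
```

```text
2.95 [ 506.21 -286.6     7.03] [-1.2  0.3  5. ] 63.35405695303925
travel [-0.04, 0.0, -0.1] rot [0.02, -0.03, 0.04] t 3.0
```

View pics/w5.png

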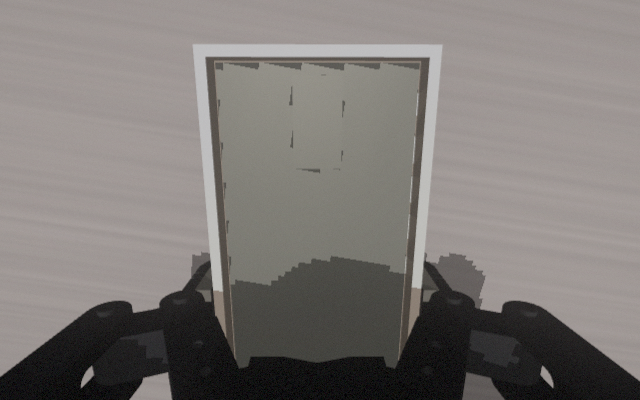

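step_arm([
  {"travel": [0, 0, -1], "rot": [0, 0, 0]},
  {"travel": [0, 0, -3], "rot": [0, 0, 0]},
  {"travel": [0, 0, -7], "rot": [0, 0, 0]},
  {"travel": [0, 0, -11], "rot": [0, 0, 0]},
])

```text
time: 3.4
tool_pos: [505.2, -286.0, 117.4]
tool_rot: [0.997, 0.08, -0.001, -0.001]
contact_force: [0.9, -0.0, -2.6]
finger_gap: 63.2
```

```bash
python3 go.py 578 -162 200 18.5
```

```text
travel [9.14, -11.1, -8.26] rot [-0.1, 0.1, -9.37] t 3.4
```

step_arm([
  {"travel": [2, -2.2, -3], "rot": [0, 0, -3]},
  {"travel": [4.5, -5.5, -5.5], "rot": [0, 0, -6]},
  {"travel": [7.2, -9, -8.2], "rot": [0, 0, -9.4]},
  {"travel": [9.1, -11.1, -8.2], "rot": [0, 0, -9.4]},
  {"travel": [9.1, -11.1, -8.2], "rot": [0, 0, -9.4]},
])

```text
time: 3.9
tool_pos: [580.1, -159.4, 199.6]
tool_rot: [0.987, 0.163, 0.001, -0.0]
contact_force: [0.2, -0.1, -2.0]
finger_gap: 63.2
```

step_arm([
  {"travel": [0, 0, 0], "rot": [0, 0, 0]},
  {"travel": [0, 0, 0], "rot": [0, 0, 0]},
])

```text
time: 4.1
tool_pos: [577.4, -163.0, 198.1]
tool_rot: [0.987, 0.161, -0.001, -0.0]
contact_force: [-0.8, -0.1, -2.4]
finger_gap: 63.1
```

```bash
python3 look.py w6 wrist; python3 go.py 578 -162 200 18.5
```

```text
4.1 [ 577.43 -162.96  198.14] [-0.8 -0.1 -2.4] 63.11990061017697
travel [0.1, -0.1, -0.18] rot [-0.04, 0.07, -0.03] t 4.15
```

View pics/w6.png

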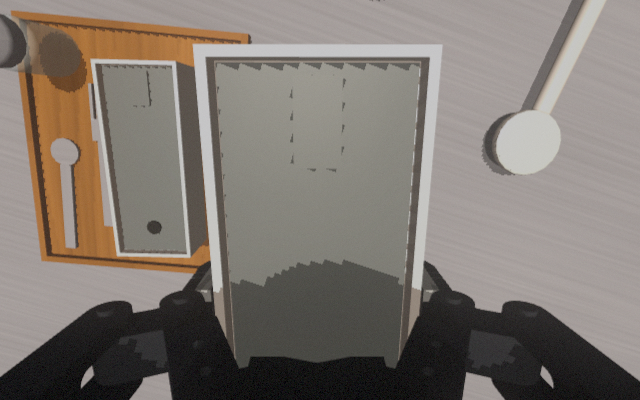

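Run:
```python
import cv2
a=cv2.imread("pics/w6.png")
cv2.imwrite("pics/w6z.png",cv2.resize(a[45:270,75:215],None,fx=2.6,fy=2.6,interpolation=cv2.INTER_CUBIC))
```

```text
(no output)
```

View pics/w6z.png

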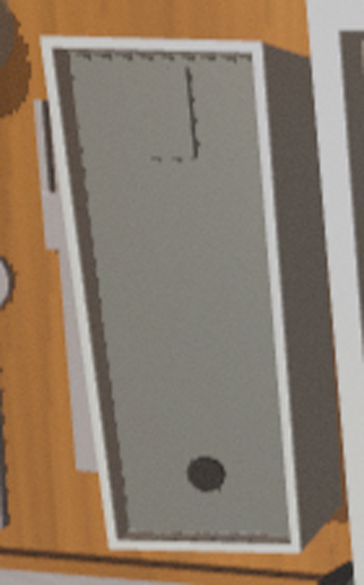

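```bash
python3 - <<'E'
from wm import *
meas("w6",[(90.8,58.8),(175.8,60.8),(190.4,257.3),(116.5,255.8)],160,64,57)
# held box rim in w5 & w6, relative to tool: rim far corners
E
python3 go.py 553 -23 200 18.5
```

```text
w6 [550.5 -22.3] 17.06 res [[0.1, 0.2], [0.1, 0.5], [0.2, 0.4], [0.4, 0.6]]
  freez [550.7 -22.8] 17.03 58.2 0.2
travel [2.13, -14.07, -0.18] rot [-0.04, 0.07, -0.03] t 4.15
```

```bash
python3 - <<'E'
from wm import *
from scipy.spatial.transform import Rotation as Ro
import cv2
for n in("w5","w6"):
    st,m,_=corners(n,[]);T=Ro.from_quat(st["tool_rot"]).as_matrix()
    for px in [(193.5,44.5),(442,44.5)]:
        g=ray(m,px,st["tool_pos"][2]+45); print(n,(T.T@(np.r_[g,st["tool_pos"][2]+45]-st["tool_pos"])).round(1))
    st,m,f=pickle.load(open(f"pics/{n}.pkl","rb"))
    cv2.imwrite(f"pics/{n}e.png",cv2.resize(f[30:80,180:460,::-1],None,fx=2.8,fy=2.8,interpolation=cv2.INTER_CUBIC))
E
python3 go.py 550.8 -22.5 120 17.05
```

```text
w5 [ 80.5 -33.1 -45. ]
w5 [ 80.5  31.4 -45. ]
w6 [ 80.6 -33.2 -45.1]
w6 [ 80.6  31.2 -45.1]
travel [1.95, -14.19, 7.82] rot [-0.03, 0.07, 1.42] t 4.15
```

View pics/w6e.png

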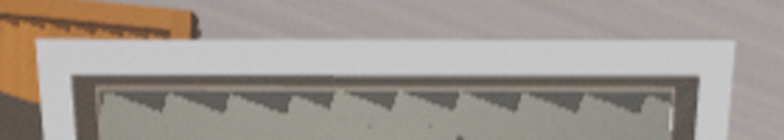

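step_arm([
  {"travel": [0.5, -3.5, 0], "rot": [0, 0, 0.7]},
  {"travel": [1.1, -8, 2], "rot": [0, 0, 1.4]},
  {"travel": [1.7, -12, 5], "rot": [0, 0, 1.4]},
  {"travel": [1.9, -14.1, 8], "rot": [0, 0, 1.4]},
  {"travel": [1.9, -14.1, 8], "rot": [0, 0, 1.4]},
])

```text
time: 4.65
tool_pos: [547.5, -21.2, 114.9]
tool_rot: [0.989, 0.15, -0.004, -0.001]
contact_force: [-0.5, -0.1, -2.4]
finger_gap: 63.3
```

step_arm([
  {"travel": [0, 0, 2], "rot": [0, 0, 0]},
  {"travel": [0, 0, 3.5], "rot": [0, 0, 0]},
  {"travel": [0, 0, 3.5], "rot": [0, 0, 0]},
  {"travel": [0, 0, 3.5], "rot": [0, 0, 0]},
])

```text
time: 5.05
tool_pos: [551.7, -23.9, 84.3]
tool_rot: [0.989, 0.148, 0.0, 0.0]
contact_force: [0.3, -0.4, -2.4]
finger_gap: 63.3
```

```bash
python3 look.py s7 scene 240 150 120 90;python3 look.py d7 side 270 150 150 112;  python3 go.py 550.4 -23.6 80 17.05
```

```text
k 6.666666666666667
5.05 [551.66 -23.88  84.25] [ 0.3 -0.4 -2.4] 63.28695022460168
k 5.333333333333333
5.1 [552.02 -23.68  84.6 ] [-0.4  0.5 -1.6] 63.00836587352669
travel [-0.17, -0.04, 0.47] rot [0.03, -0.08, 0.02] t 5.15
```

View pics/s7.png

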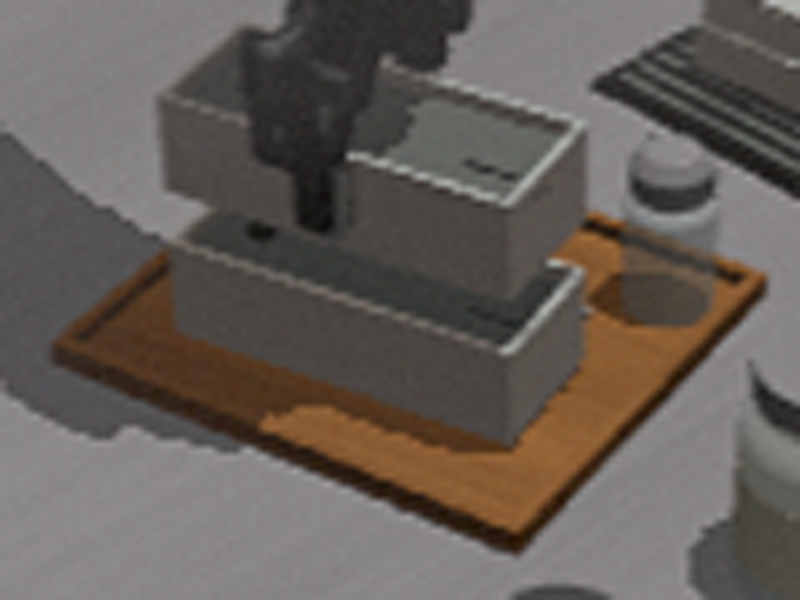

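View pics/d7.png

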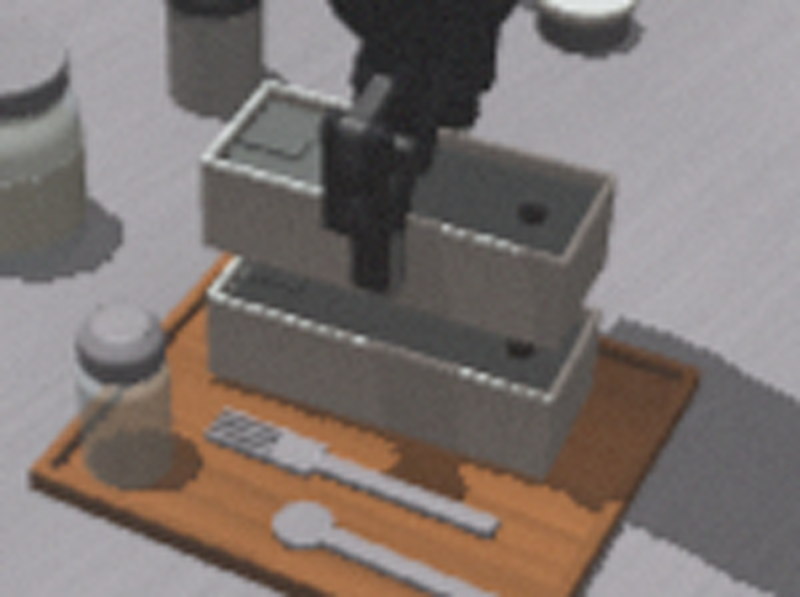

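```bash
cat > rel.py <<'E'
from h import *
def rel(views,zu,zl):
    """views: (m, off(2), k, [(pu,pl),...]) ; returns dxy of upper minus lower"""
    A=[];b=[]
    for m,off,k,prs in views:
        ds=[]
        for pu,pl in prs:
            u=ray(m,np.array(pu)/k+off,zu);l=ray(m,np.array(pl)/k+off,zl); ds.append(u-l)
        print(np.round(ds,1).tolist(), np.mean(ds,0).round(1))
E
python3 - <<'E'
from rel import *
from bench import manip
S=manip.camera_model("scene");D=manip.camera_model("side")
rel([(S,[240,150],6.667,[((513,205),(513,352)),((585,122),(583,268)),((160,97),(172,247))]),
     (D,[270,150],5.333,[((565,262),(552,400)),((203,157),(210,293)),((613,180),(600,317))])],129.4,57)
E
```

```text
[[2.1, -1.3], [1.5, -0.9], [-1.0, 1.2]] [ 0.9 -0.4]
[[1.5, -0.4], [2.5, -0.4], [2.5, -0.5]] [ 2.2 -0.4]
```

step_arm([
  {"travel": [-0.15, -0.03, 0.5], "rot": [0, 0, 0]},
  {"travel": [-0.15, -0.03, 1.3], "rot": [0, 0, 0]},
  {"travel": [-0.15, -0.03, 1.5], "rot": [0, 0, 0]},
  {"travel": [-0.15, -0.03, 1.5], "rot": [0, 0, 0]},
  {"travel": [-0.15, -0.03, 1.5], "rot": [0, 0, 0]},
])

```text
time: 5.65
tool_pos: [549.9, -22.8, 68.5]
tool_rot: [0.989, 0.149, -0.0, -0.0]
contact_force: [1.2, 0.6, -3.1]
finger_gap: 63.4
```

```bash
python3 go.py 550.4 -23.6 58 17.05
```

```text
travel [0.03, 0.09, 1.05] rot [-0.01, 0.01, 0.09] t 5.65
```

step_arm([
  {"travel": [0.03, 0.06, 0.3], "rot": [0, 0, 0.1]},
  {"travel": [0.03, 0.06, 0.5], "rot": [0, 0, 0.1]},
  {"travel": [0.03, 0.06, 0.7], "rot": [0, 0, 0.1]},
  {"travel": [0.03, 0.06, 0.7], "rot": [0, 0, 0.1]},
])

```text
time: 6.05
tool_pos: [550.1, -23.3, 61.2]
tool_rot: [0.989, 0.148, -0.0, -0.0]
contact_force: [0.1, 0.6, -1.9]
finger_gap: 63.4
```

```bash
python3 go.py 550.4 -23.6 58 17.05
```

```text
travel [0.02, 0.03, 0.32] rot [-0.02, 0.03, -0.02] t 6.05
```

Foot has entered the recess (bottom ≈54 < 57) without contact force. Lower to seat.

step_arm([
  {"travel": [0, 0, 0.1], "rot": [0, 0, 0]},
  {"travel": [0, 0, 0.2], "rot": [0, 0, 0]},
  {"travel": [0, 0, 0.3], "rot": [0, 0, 0]},
  {"travel": [0, 0, 0.3], "rot": [0, 0, 0]},
])

```text
time: 6.45
tool_pos: [550.3, -23.4, 58.5]
tool_rot: [0.989, 0.148, -0.0, -0.0]
contact_force: [0.1, 0.0, -2.5]
finger_gap: 63.8
```

step_arm([
  {"travel": [0, 0, 0.05], "rot": [0, 0, 0]},
  {"travel": [0, 0, 0.1], "rot": [0, 0, 0]},
  {"travel": [0, 0, 0.1], "rot": [0, 0, 0]},
])

```text
time: 6.75
tool_pos: [550.4, -23.4, 58.0]
tool_rot: [0.989, 0.148, 0.0, -0.0]
contact_force: [-1.7, 0.5, 4.3]
finger_gap: 63.6
```

step_arm([
  {"travel": [0, 0, 0], "rot": [0, 0, 0]},
  {"travel": [0, 0, 0], "rot": [0, 0, 0]},
  {"travel": [0, 0, 0], "rot": [0, 0, 0]},
  {"travel": [0, 0, 0], "rot": [0, 0, 0]},
], fingers=8.5)

```text
time: 7.15
tool_pos: [550.4, -23.4, 57.6]
tool_rot: [0.989, 0.148, 0.0, -0.0]
contact_force: [-0.2, -0.1, -1.4]
finger_gap: 84.9
```

```bash
python3 look.py s8 scene 240 150 120 90;python3 look.py d8 side 270 150 150 112
```

```text
k 6.666666666666667
7.15 [550.43 -23.39  57.57] [-0.2 -0.1 -1.4] 84.93248471804885
k 5.333333333333333
7.2 [550.45 -23.36  57.58] [ 0.6  0.3 -0.1] 85.1100094461475
```

View pics/s8.png

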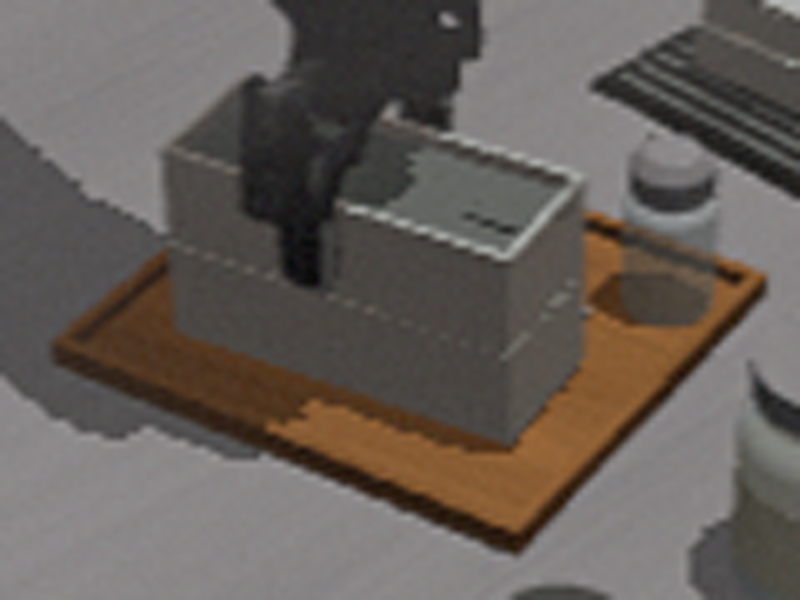

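View pics/d8.png

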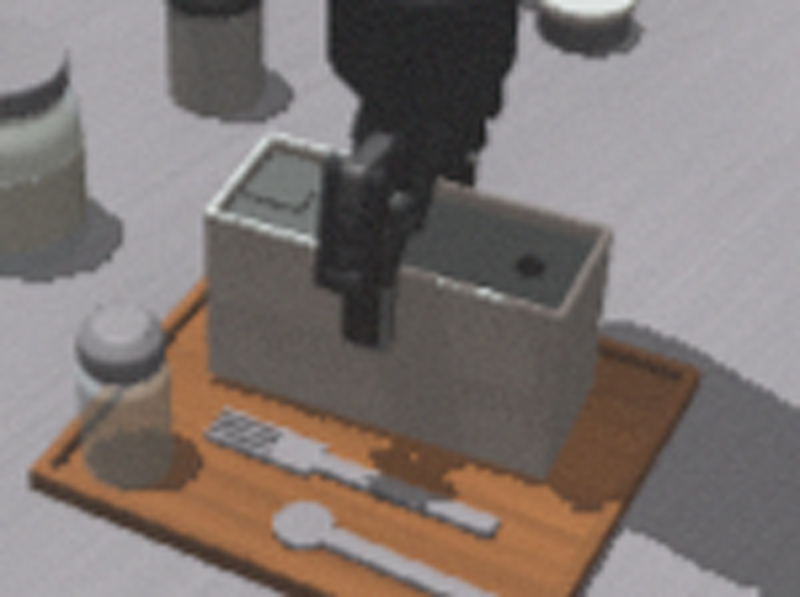

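step_arm([
  {"travel": [0, 0, -2], "rot": [0, 0, 0]},
  {"travel": [0, 0, -6], "rot": [0, 0, 0]},
  {"travel": [0, 0, -11], "rot": [0, 0, 0]},
  {"travel": [0, 0, -16.5], "rot": [0, 0, 0]},
  {"travel": [0, 0, -16.5], "rot": [0, 0, 0]},
])

```text
time: 7.75
tool_pos: [552.9, -23.5, 228.9]
tool_rot: [0.989, 0.148, 0.005, 0.001]
contact_force: [1.1, 0.3, 0.2]
finger_gap: 84.7
```

step_arm([
  {"travel": [0, 0, 0], "rot": [0, 0, 0]},
  {"travel": [0, 0, 0], "rot": [0, 0, 0]},
])

```text
time: 7.95
tool_pos: [549.9, -23.4, 221.6]
tool_rot: [0.989, 0.148, -0.001, -0.0]
contact_force: [-0.5, -0.1, 0.1]
finger_gap: 84.9
```

```bash
python3 look.py w9 wrist 250 50 140 240; python3 go.py 572 265 180 5.1
```

```text
k 2.5
7.95 [549.87 -23.37 221.57] [-0.5 -0.1  0.1] 84.88721346555653
travel [10.6, -26.91, 4.11] rot [-0.04, 0.14, 11.94] t 8.0
```

View pics/w9.png

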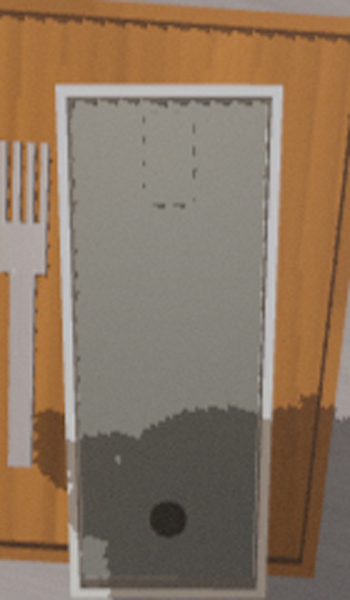

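Run:
```python
from wm import *
meas("w9",[(272,84.4),(363.6,84.8),(356.4,289.2),(278,288.8)],160,64,103)
```

```text
w9 [549.8 -22.7] 16.93 res [[0.6, 0.3], [0.5, 0.2], [0.5, 0.5], [0.5, 0.3]]
  freez [550.  -22.6] 16.93 104.3 0.4
```

step_arm([
  {"travel": [2, -5, 0], "rot": [0, 0, 4]},
  {"travel": [10.6, -26.9, 4], "rot": [0, 0, 12]},
  {"travel": [10.6, -26.9, 4], "rot": [0, 0, 12]},
  {"travel": [10.6, -26.9, 4], "rot": [0, 0, 12]},
  {"travel": [10.6, -26.9, 4], "rot": [0, 0, 12]},
])

```text
time: 8.5
tool_pos: [580.5, 103.6, 193.4]
tool_rot: [0.997, 0.079, -0.003, -0.017]
contact_force: [0.4, -0.7, 0.7]
finger_gap: 85.0
```

step_arm([
  {"travel": [0, 0, 0], "rot": [0, 0, 0]},
  {"travel": [0, 0, 0], "rot": [0, 0, 0]},
])

```text
time: 8.7
tool_pos: [580.4, 102.4, 194.6]
tool_rot: [0.997, 0.078, -0.002, -0.017]
contact_force: [-0.8, -0.8, 0.5]
finger_gap: 85.0
```

```bash
python3 go.py 572 265 180 5.1
```

```text
travel [1.71, -16.14, 2.01] rot [-1.97, 0.19, 3.89] t 8.7
```

step_arm([
  {"travel": [1.7, -16.1, 2], "rot": [-1.97, 0.2, 3.9]},
  {"travel": [1.7, -16.1, 2], "rot": [-1.97, 0.2, 3.9]},
  {"travel": [1.7, -16.1, 2], "rot": [-1.97, 0.2, 3.9]},
  {"travel": [1.7, -16.1, 2], "rot": [-1.97, 0.2, 3.9]},
  {"travel": [1.7, -16.1, 2], "rot": [-1.97, 0.2, 3.9]},
])

```text
time: 9.2
tool_pos: [594.7, 117.2, 182.5]
tool_rot: [0.996, 0.087, -0.002, -0.02]
contact_force: [0.4, -0.3, -0.2]
finger_gap: 84.8
```

```bash
python3 go.py 572 265 180 5.1; python3 -c "
from bench import manip;print(manip.read_state()['joint_pos'].round(3))"
```

```text
travel [0.34, -14.93, 0.85] rot [-2.32, 0.14, 4.93] t 9.2
[0.174 0.396 0.091 1.266 0.04  3.141]
```

```bash
python3 go.py 580 200 190 50
```

```text
travel [-0.0, -8.44, -0.41] rot [-2.24, -0.77, -39.97] t 9.2
```

step_arm([
  {"travel": [0, -2, -0.4], "rot": [-2, -0.7, -8]},
  {"travel": [0, -4, -0.4], "rot": [-2.2, -0.8, -16]},
  {"travel": [0, -6, -0.4], "rot": [-2.2, -0.8, -24]},
  {"travel": [0, -8.4, -0.4], "rot": [-2.2, -0.8, -32]},
  {"travel": [0, -8.4, -0.4], "rot": [-2.2, -0.8, -40]},
])

```text
time: 9.7
tool_pos: [579.6, 202.1, 190.2]
tool_rot: [0.904, 0.427, 0.0, -0.001]
contact_force: [-0.3, 0.5, -0.1]
finger_gap: 84.9
```

```bash
python3 go.py 572 245 190 92
```

```text
travel [2.83, -3.31, 0.02] rot [-0.04, -0.06, -41.5] t 9.7
```

step_arm([
  {"travel": [0.6, -0.7, 0], "rot": [0, 0, -8.3]},
  {"travel": [1.2, -1.4, 0], "rot": [0, 0, -16.6]},
  {"travel": [1.8, -2.1, 0], "rot": [0, 0, -25]},
  {"travel": [2.4, -2.8, 0], "rot": [0, 0, -33]},
  {"travel": [2.8, -3.3, 0], "rot": [0, 0, -41.5]},
])

```text
time: 10.2
tool_pos: [572.6, 242.8, 190.1]
tool_rot: [0.695, 0.719, -0.0, -0.0]
contact_force: [-0.5, -0.6, 0.3]
finger_gap: 85.1
```

step_arm([
  {"travel": [0, 0, 0], "rot": [0, 0, -8.5]},
  {"travel": [0, 0, 0], "rot": [0, 0, -17]},
  {"travel": [0, 0, 0], "rot": [0, 0, -25.5]},
  {"travel": [0, 0, 0], "rot": [0, 0, -34]},
  {"travel": [0, 0, 0], "rot": [0, 0, -42.5]},
])

```text
time: 10.7
tool_pos: [572.7, 242.3, 190.1]
tool_rot: [0.388, 0.922, 0.0, -0.0]
contact_force: [-1.0, 0.9, -0.0]
finger_gap: 85.2
```

```bash
python3 go.py 572 263 180 176
```

```text
travel [1.53, 1.4, 1.02] rot [0.01, -0.04, -41.62] t 10.7
```

step_arm([
  {"travel": [0.3, 0.3, 0.2], "rot": [0, 0, -8.5]},
  {"travel": [0.6, 0.6, 0.4], "rot": [0, 0, -17]},
  {"travel": [0.9, 0.8, 0.6], "rot": [0, 0, -25.5]},
  {"travel": [1.2, 1.1, 0.8], "rot": [0, 0, -34]},
  {"travel": [1.5, 1.4, 1.0], "rot": [0, 0, -42.5]},
])

```text
time: 11.2
tool_pos: [572.3, 262.9, 180.1]
tool_rot: [0.027, 1.0, 0.0, -0.0]
contact_force: [-0.3, -0.5, -0.1]
finger_gap: 85.0
```

step_arm([
  {"travel": [0, 0, 0], "rot": [0, 0, -8]},
  {"travel": [0, 0, 0], "rot": [0, 0, -8]},
  {"travel": [0, 0, 0], "rot": [0, 0, -8]},
])

```text
time: 11.5
tool_pos: [572.3, 262.7, 180.1]
tool_rot: [-0.037, 0.999, 0.0, -0.0]
contact_force: [-1.0, -0.8, 1.1]
finger_gap: 85.0
```

```bash
python3 look.py w10 wrist; python3 go.py 572 263 180 185
```

```text
11.5 [572.27 262.74 180.11] [-1.  -0.8  1.1] 85.0091059844973
travel [0.03, 0.03, 0.02] rot [0.02, -0.03, -0.7] t 11.55
```

View pics/w10.png

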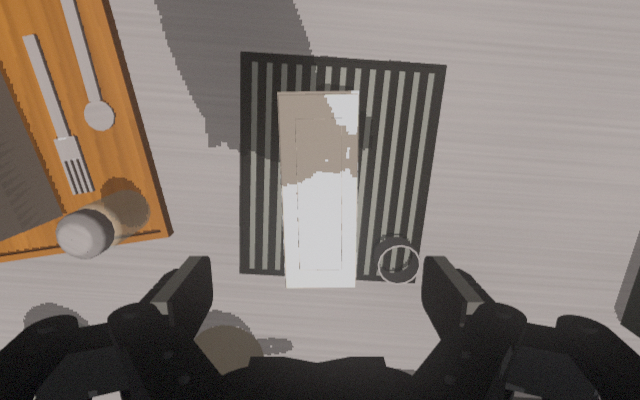

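Run:
```python
import cv2
a=cv2.imread("pics/w10.png")
cv2.imwrite("pics/w10z.png",cv2.resize(a[80:300,265:430],None,fx=2.7,fy=2.7,interpolation=cv2.INTER_CUBIC))
```

```text
(no output)
```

View pics/w10z.png

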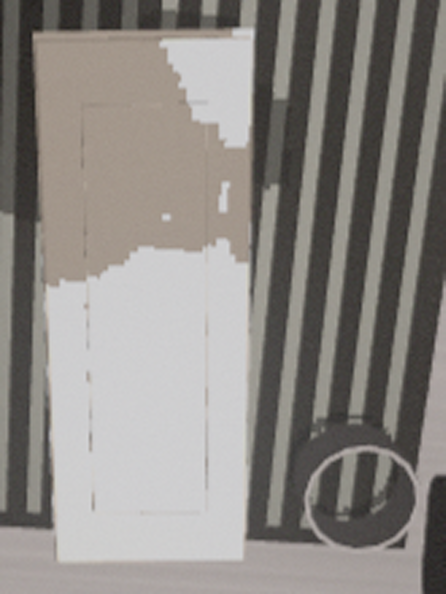

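Run:
```python
from wm import *
from scipy.spatial.transform import Rotation as Ro
q=meas("w10",[(277.2,94.1),(358.7,93.7),(355,287.4),(286.1,287.8)],154,58,60)
q=meas("w10",[(277.2,91.5),(358.7,91.3),(355,287.4),(286.1,287.8)],154,58,60)
st,m,_=corners("w10",[])
for z,p in((27,(398.7,264.1)),(27,(378.1,264)),(5,(241,273)),(5,(417,283))):
    g=ray(m,p,z); d=g-q[:2]; c,s=np.cos(q[2]),np.sin(q[2]); print(g.round(1),"in lid frame",(d@[c,s]).round(1),(d@[-s,c]).round(1))
```

```text
w10 [571.8 265.8] 5.13 res [[0.4, 0.2], [0.2, 0.6], [0.4, 0.0], [0.6, 0.5]]
  freez [571.9 265.8] 5.13 59.4 0.6
w10 [570.7 265.7] 5.11 res [[0.4, 1.2], [0.1, 0.2], [0.4, 1.2], [0.7, 0.7]]
  freez [570.4 265.7] 5.11 61.9 0.9
[637.  344.1] in lid frame 73.0 72.1
[638.3 325.2] in lid frame 72.6 53.3
[668.  195.9] in lid frame 90.7 -78.2
[665.7 371.4] in lid frame 104.0 96.8
```

Run:
```python
from h import *
from bench import manip
S=manip.camera_model("scene");D=manip.camera_model("side")
c,s=np.cos(np.radians(17.05)),np.sin(np.radians(17.05));ty=np.array([s,-c]);tx=np.array([c,s])
for nm,m,off,k,o in(("d8 open 84.9",D,[270,150],5.333,-44),("s8",S,[240,150],6.667,44),):
    for o2 in (o,o*1.2):
        for z in (50,55,60,65,70,75):
            P=[list(np.array([550.4,-23.4])+ty*o2+tx*w)+[z] for w in(-11,11)]
            print(nm,o2,z,((proj(m,P)-off)*k).round(0).tolist())
```

```text
d8 open 84.9 -44 50 [[389.0, 383.0], [341.0, 368.0]]
d8 open 84.9 -44 55 [[389.0, 374.0], [341.0, 359.0]]
d8 open 84.9 -44 60 [[390.0, 365.0], [342.0, 350.0]]
d8 open 84.9 -44 65 [[390.0, 356.0], [342.0, 341.0]]
d8 open 84.9 -44 70 [[391.0, 347.0], [342.0, 332.0]]
d8 open 84.9 -44 75 [[391.0, 338.0], [342.0, 323.0]]
d8 open 84.9 -52.8 50 [[381.0, 396.0], [333.0, 380.0]]
d8 open 84.9 -52.8 55 [[381.0, 387.0], [333.0, 372.0]]
d8 open 84.9 -52.8 60 [[382.0, 378.0], [333.0, 363.0]]
d8 open 84.9 -52.8 65 [[382.0, 369.0], [333.0, 354.0]]
d8 open 84.9 -52.8 70 [[382.0, 360.0], [334.0, 345.0]]
d8 open 84.9 -52.8 75 [[383.0, 351.0], [334.0, 336.0]]
s8 44 50 [[286.0, 315.0], [333.0, 331.0]]
s8 44 55 [[286.0, 305.0], [333.0, 321.0]]
s8 44 60 [[285.0, 295.0], [332.0, 311.0]]
s8 44 65 [[285.0, 285.0], [332.0, 301.0]]
s8 44 70 [[284.0, 275.0], [331.0, 290.0]]
s8 44 75 [[283.0, 265.0], [331.0, 280.0]]
s8 52.8 50 [[275.0, 327.0], [322.0, 342.0]]
s8 52.8 55 [[274.0, 317.0], [321.0, 332.0]]
s8 52.8 60 [[274.0, 307.0], [321.0, 322.0]]
s8 52.8 65 [[273.0, 297.0], [320.0, 312.0]]
s8 52.8 70 [[272.0, 286.0], [320.0, 302.0]]
s8 52.8 75 [[272.0, 276.0], [319.0, 292.0]]
```

```bash
python3 go.py 571.8 266.5 40 185.1
```

```text
travel [0.02, 0.38, 14.02] rot [0.02, -0.03, -0.8] t 11.55
```

step_arm([
  {"travel": [0, 0.4, 4], "rot": [0, 0, -0.8]},
  {"travel": [0, 0.4, 8], "rot": [0, 0, -0.8]},
  {"travel": [0, 0.4, 12], "rot": [0, 0, -0.8]},
  {"travel": [0, 0.4, 14], "rot": [0, 0, -0.8]},
  {"travel": [0, 0.4, 14], "rot": [0, 0, -0.8]},
])

```text
time: 12.05
tool_pos: [569.8, 265.7, 37.0]
tool_rot: [-0.045, 0.999, -0.001, -0.003]
contact_force: [0.1, -0.1, 0.2]
finger_gap: 85.5
```

step_arm([
  {"travel": [0, 0, 0], "rot": [0, 0, 0]},
  {"travel": [0, 0, 0], "rot": [0, 0, 0]},
])

```text
time: 12.25
tool_pos: [573.0, 267.3, 41.9]
tool_rot: [-0.046, 0.999, 0.001, 0.001]
contact_force: [0.2, -0.3, -0.1]
finger_gap: 85.1
```

```bash
python3 look.py w11 wrist; python3 go.py 571.8 266.5 1 185.1
```

```text
12.25 [573.04 267.27  41.88] [ 0.2 -0.3 -0.1] 85.05030685083587
travel [0.14, -0.07, 4.09] rot [0.08, 0.12, 0.19] t 12.3
```

View pics/w11.png

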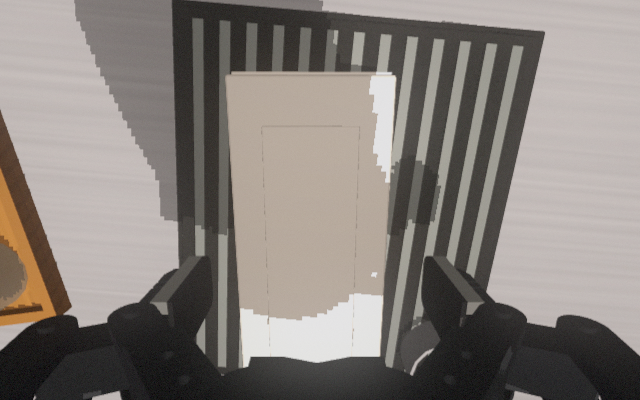

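step_arm([
  {"travel": [0, -0.1, 1.2], "rot": [0, 0, 0]},
  {"travel": [0, -0.1, 2.4], "rot": [0, 0, 0]},
  {"travel": [0, -0.1, 3.3], "rot": [0, 0, 0]},
  {"travel": [0, -0.1, 3.9], "rot": [0, 0, 0]},
  {"travel": [0, -0.1, 3.9], "rot": [0, 0, 0]},
])

```text
time: 12.8
tool_pos: [571.2, 265.4, -0.3]
tool_rot: [-0.046, 0.999, -0.0, -0.001]
contact_force: [1.4, 0.9, -0.6]
finger_gap: 85.0
```

step_arm([
  {"travel": [0, 0, 0], "rot": [0, 0, 0]},
  {"travel": [0, 0, 0], "rot": [0, 0, 0]},
])

```text
time: 13.0
tool_pos: [572.2, 266.0, 1.4]
tool_rot: [-0.046, 0.999, 0.0, -0.0]
contact_force: [-0.1, -0.7, 0.4]
finger_gap: 84.9
```

```bash
python3 go.py 571.8 266.5 1 185.1;python3 look.py d12 side 160 215 180 135
```

```text
travel [0.04, 0.06, 0.04] rot [0.03, -0.0, 0.23] t 13.0
k 4.444444444444445
13.0 [572.25 265.96   1.43] [-0.1 -0.7  0.4] 84.85200470253488
```

View pics/d12.png

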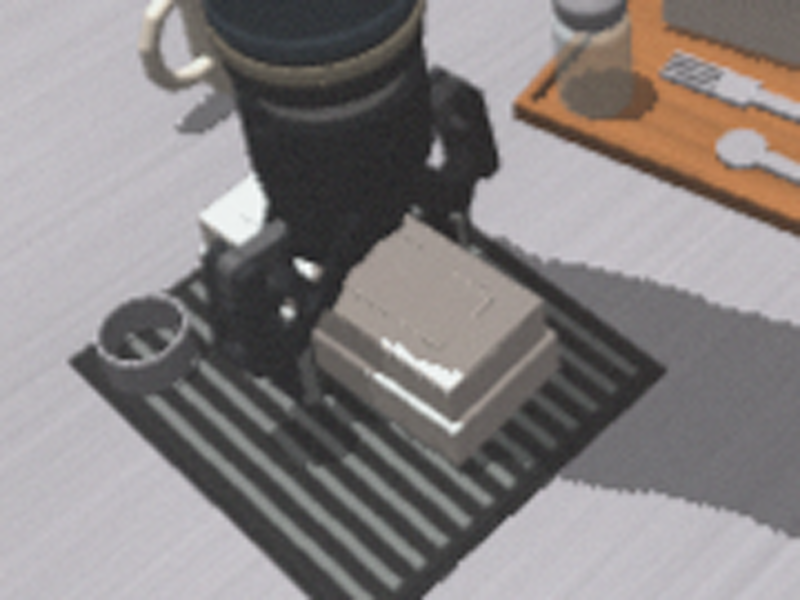

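step_arm([
  {"travel": [0, 0, 0], "rot": [0, 0, 0]},
  {"travel": [0, 0, 0], "rot": [0, 0, 0]},
  {"travel": [0, 0, 0], "rot": [0, 0, 0]},
  {"travel": [0, 0, 0], "rot": [0, 0, 0]},
  {"travel": [0, 0, 0], "rot": [0, 0, 0]},
], fingers=5.5)

```text
time: 13.55
tool_pos: [572.3, 265.9, 1.7]
tool_rot: [-0.046, 0.999, 0.0, 0.0]
contact_force: [-0.8, -0.2, 5.0]
finger_gap: 63.2
```

```bash
python3 go.py 571.8 266.5 1 185.1;python3 look.py w13 wrist
```

```text
travel [0.04, 0.06, 0.07] rot [0.04, 0.02, 0.23] t 13.55
13.55 [572.26 265.91   1.72] [-0.8 -0.2  5. ] 63.24773961420292
```

View pics/w13.png

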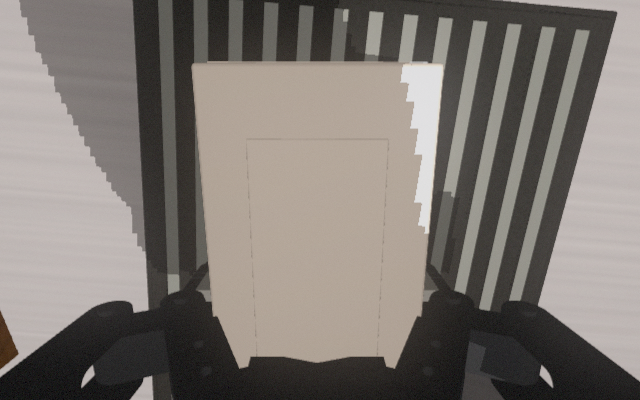

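Run:
```python
from wm import *
from scipy.spatial.transform import Rotation as Ro
import cv2
n="w13"
st,m,f=pickle.load(open(f"pics/{n}.pkl","rb"));T=Ro.from_quat(st["tool_rot"]).as_matrix()
for px,z in [((193,66.5),60),((443,64.5),60),((208,62),35),((432,62),35)]:
    g=ray(m,px,z); print(n,(T.T@(np.r_[g,z]-st["tool_pos"])).round(1))
cv2.imwrite(f"pics/{n}e.png",cv2.resize(f[50:100,180:460,::-1],None,fx=2.8,fy=2.8,interpolation=cv2.INTER_CUBIC))
```

```text
w13 [ 76.2 -27.2 -58.3]
w13 [ 76.7  29.8 -58.3]
w13 [ 80.1 -30.9 -33.3]
w13 [ 80.2  34.9 -33.3]
```

View pics/w13e.png

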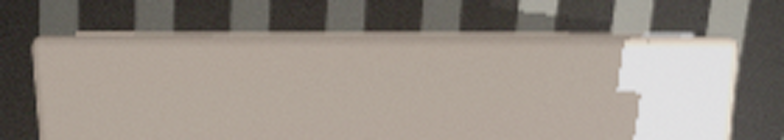

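step_arm([
  {"travel": [0, 0, -1], "rot": [0, 0, 0]},
  {"travel": [0, 0, -2.5], "rot": [0, 0, 0]},
  {"travel": [0, 0, -5], "rot": [0, 0, 0]},
  {"travel": [0, 0, -8], "rot": [0, 0, 0]},
  {"travel": [0, 0, -11], "rot": [0, 0, 0]},
])

```text
time: 14.1
tool_pos: [571.6, 265.6, 112.3]
tool_rot: [-0.046, 0.999, 0.0, -0.001]
contact_force: [0.5, 0.8, -0.9]
finger_gap: 63.3
```

```bash
python3 go.py 550.5 -23.4 150 197
```

```text
travel [4.79, -28.58, -3.77] rot [0.02, -0.08, -11.67] t 14.1
```

step_arm([
  {"travel": [0.3, -2, -2], "rot": [0, 0, -1]},
  {"travel": [0.8, -5, -3.8], "rot": [0, 0, -3]},
  {"travel": [1.6, -9.5, -3.8], "rot": [0, 0, -5]},
  {"travel": [2.4, -14, -3.8], "rot": [0, 0, -7]},
  {"travel": [3.1, -18.5, -3.8], "rot": [0, 0, -9]},
])

```text
time: 14.6
tool_pos: [557.8, 77.2, 149.7]
tool_rot: [-0.126, 0.992, 0.0, -0.0]
contact_force: [0.5, -0.2, -1.1]
finger_gap: 63.0
```

```bash
python3 go.py 550.5 -23.4 150 197
```

```text
travel [3.22, -9.56, -0.04] rot [0.02, -0.01, -2.54] t 14.6
```

step_arm([
  {"travel": [1.1, -3.2, 0], "rot": [0, 0, -1]},
  {"travel": [2.1, -6.2, 0], "rot": [0, 0, -2]},
  {"travel": [2.9, -8.4, 0], "rot": [0, 0, -2.6]},
  {"travel": [3.15, -9.3, 0], "rot": [0, 0, -2.6]},
  {"travel": [3.15, -9.3, 0], "rot": [0, 0, -2.6]},
])

```text
time: 15.1
tool_pos: [550.8, -20.1, 149.3]
tool_rot: [-0.146, 0.989, 0.0, -0.0]
contact_force: [-0.3, -0.2, -2.0]
finger_gap: 63.1
```

step_arm([
  {"travel": [0, 0, 1], "rot": [0, 0, 0]},
  {"travel": [0, 0, 2], "rot": [0, 0, 0]},
  {"travel": [0, 0, 2.7], "rot": [0, 0, 0]},
  {"travel": [0, 0, 2.7], "rot": [0, 0, 0]},
  {"travel": [0, 0, 2.7], "rot": [0, 0, 0]},
])

```text
time: 15.6
tool_pos: [550.7, -18.7, 121.6]
tool_rot: [-0.148, 0.989, 0.0, -0.001]
contact_force: [0.8, 1.1, -1.4]
finger_gap: 63.0
```

```bash
python3 go.py 550.5 -23.4 120 197;python3 look.py s14 scene 240 120 140 105;python3 look.py d14 side 260 130 170 127; python3 go.py 550.5 -23.4 120 197
```

```text
travel [0.15, -0.44, 0.16] rot [0.04, -0.07, -0.03] t 15.6
k 5.714285714285714
15.6 [550.68 -18.72 121.64] [ 0.8  1.1 -1.4] 62.98616293192644
k 4.705882352941177
15.65 [550.93 -18.84 121.99] [-0.3 -0.7 -1. ] 63.145644769863615
travel [0.18, -0.41, 0.22] rot [0.02, -0.01, -0.05] t 15.7
```

View pics/s14.png

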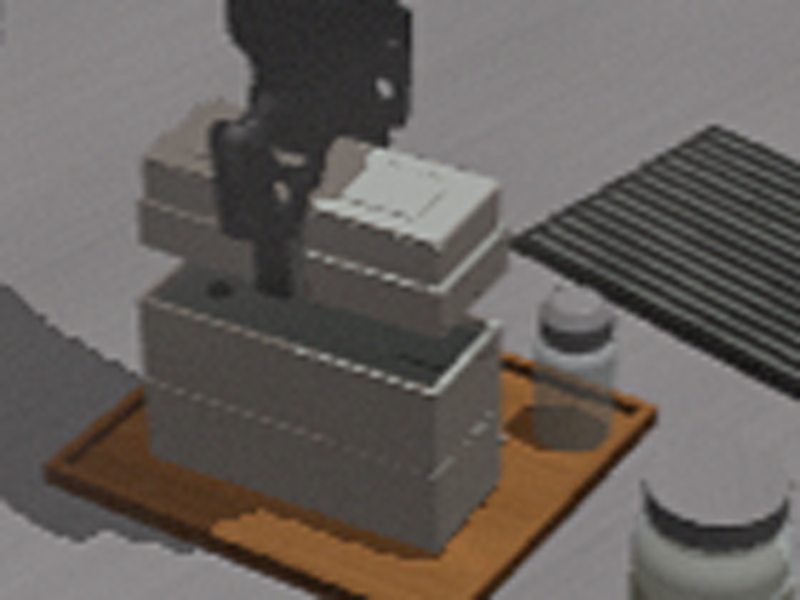

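View pics/d14.png

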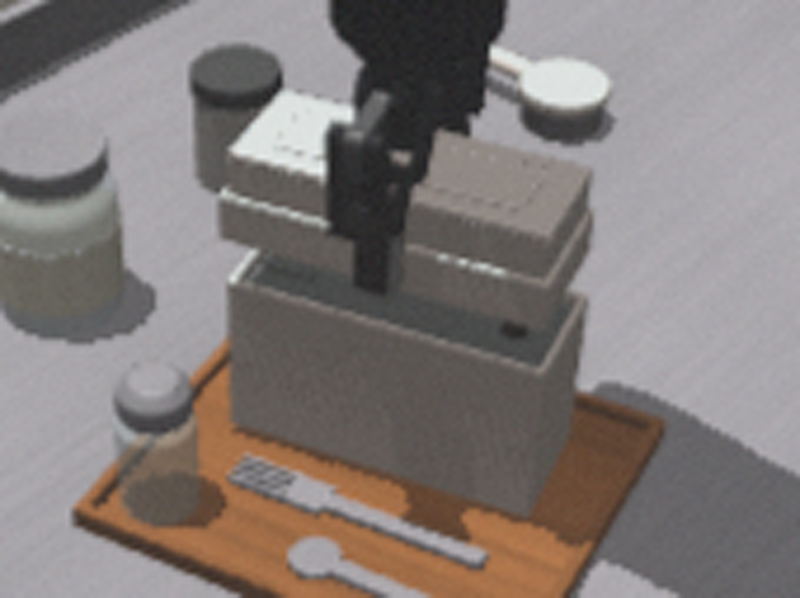

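Run:
```python
from rel import *
from bench import manip
S=manip.camera_model("scene");D=manip.camera_model("side")
rel([(S,[240,120],5.714,[((443,292),(437,388)),((508,232),(500,322)),((138,202),(140,298))]),
     (D,[260,130],4.706,[((547,278),(543,368)),((220,192),(230,281)),((592,213),(584,299))])],155.1,103)
```

```text
[[2.2, 2.1], [5.0, -0.4], [0.7, 3.0]] [2.6 1.6]
[[1.7, 2.4], [2.7, 2.4], [-0.4, 3.3]] [1.3 2.7]
```

step_arm([
  {"travel": [0.1, -0.25, 0.3], "rot": [0, 0, 0]},
  {"travel": [0.17, -0.42, 0.7], "rot": [0, 0, 0]},
  {"travel": [0.17, -0.42, 0.8], "rot": [0, 0, 0]},
  {"travel": [0.17, -0.42, 0.8], "rot": [0, 0, 0]},
  {"travel": [0.17, -0.42, 0.8], "rot": [0, 0, 0]},
])

```text
time: 16.2
tool_pos: [550.5, -23.8, 114.0]
tool_rot: [-0.147, 0.989, 0.0, -0.0]
contact_force: [0.4, 0.7, -0.7]
finger_gap: 63.0
```

```bash
python3 go.py 550.5 -23.4 112 197;python3 look.py s15 scene 255 130 100 75;python3 look.py d15 side 300 145 100 75; python3 go.py 550.5 -23.4 112 197
```

```text
travel [-0.02, 0.03, 0.2] rot [0.03, -0.03, -0.08] t 16.2
k 8.0
16.2 [550.45 -23.76 114.03] [ 0.4  0.7 -0.7] 63.048840584497235
k 8.0
16.25 [550.51 -23.72 114.08] [-0.6 -0.1 -1.4] 63.011925146340076
travel [-0.01, 0.03, 0.21] rot [0.02, -0.01, -0.07] t 16.3
```

View pics/s15.png

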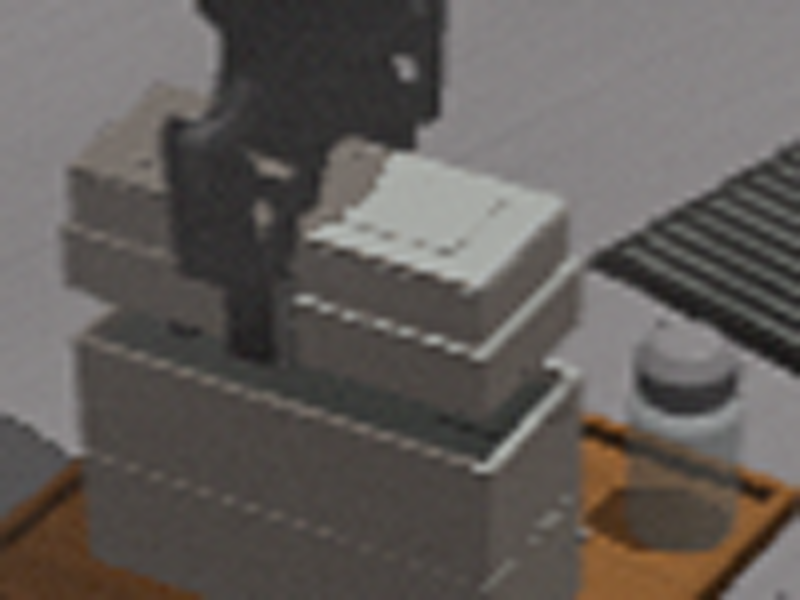

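View pics/d15.png

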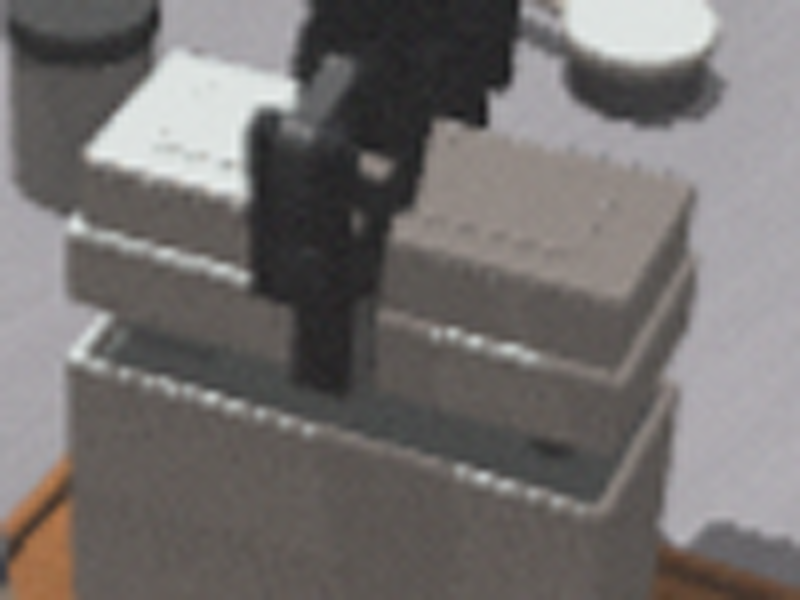

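Run:
```python
from rel import *
from bench import manip
S=manip.camera_model("scene");D=manip.camera_model("side")
rel([(S,[255,130],8,[((488,360),(487,472)),((580,260),(582,373)),((63,225),(75,337))]),
     (D,[300,145],8,[((615,385),(602,515)),((67,222),(70,357)),((693,258),(678,388))])],147.3,103)
print(proj(S,[[550,-23,z] for z in(103,147.3)]),proj(D,[[550,-23,z] for z in(103,147.3)]))
```

```text
[[1.3, -0.3], [-0.9, -0.3], [-0.8, -0.4]] [-0.1 -0.3]
[[0.2, 0.6], [2.3, -2.4], [0.7, -0.2]] [ 1.1 -0.7]
[[294.23867524 173.64499953]
 [293.65007826 159.6720782 ]] [[346.81717788 191.08341566]
 [347.6601142  175.06170068]]
```

step_arm([
  {"travel": [0, 0.03, 0.4], "rot": [0, 0, 0]},
  {"travel": [0, 0.03, 0.8], "rot": [0, 0, 0]},
  {"travel": [0, 0.03, 1.1], "rot": [0, 0, 0]},
  {"travel": [0, 0.03, 1.1], "rot": [0, 0, 0]},
  {"travel": [0, 0.03, 1.1], "rot": [0, 0, 0]},
])

```text
time: 16.8
tool_pos: [550.2, -23.4, 102.8]
tool_rot: [-0.147, 0.989, 0.0, -0.0]
contact_force: [0.2, 0.2, -0.8]
finger_gap: 63.1
```

step_arm([
  {"travel": [0, 0, 0.2], "rot": [0, 0, 0]},
  {"travel": [0, 0, 0.4], "rot": [0, 0, 0]},
  {"travel": [0, 0, 0.5], "rot": [0, 0, 0]},
  {"travel": [0, 0, 0.5], "rot": [0, 0, 0]},
])

```text
time: 17.2
tool_pos: [550.2, -23.5, 97.8]
tool_rot: [-0.147, 0.989, 0.0, -0.0]
contact_force: [0.0, 0.0, -2.2]
finger_gap: 63.3
```

```bash
python3 go.py 550.5 -23.4 93.7 197
```

```text
travel [-0.03, -0.0, 0.41] rot [0.03, -0.05, -0.07] t 17.2
```

step_arm([
  {"travel": [0, 0, 0.1], "rot": [0, 0, 0]},
  {"travel": [0, 0, 0.2], "rot": [0, 0, 0]},
  {"travel": [0, 0, 0.3], "rot": [0, 0, 0]},
  {"travel": [0, 0, 0.38], "rot": [0, 0, 0]},
  {"travel": [0, 0, 0.38], "rot": [0, 0, 0]},
])

```text
time: 17.7
tool_pos: [550.3, -23.4, 94.1]
tool_rot: [-0.147, 0.989, 0.0, -0.0]
contact_force: [-0.0, 0.1, -1.6]
finger_gap: 63.4
```

step_arm([
  {"travel": [0, 0, 0.04], "rot": [0, 0, 0]},
  {"travel": [0, 0, 0.08], "rot": [0, 0, 0]},
  {"travel": [0, 0, 0.08], "rot": [0, 0, 0]},
  {"travel": [0, 0, 0.08], "rot": [0, 0, 0]},
])

```text
time: 18.1
tool_pos: [550.4, -23.5, 93.7]
tool_rot: [-0.147, 0.989, 0.0, -0.0]
contact_force: [-3.3, 0.1, 5.0]
finger_gap: 63.1
```

step_arm([
  {"travel": [0, 0, 0], "rot": [0, 0, 0]},
  {"travel": [0, 0, 0], "rot": [0, 0, 0]},
  {"travel": [0, 0, 0], "rot": [0, 0, 0]},
  {"travel": [0, 0, 0], "rot": [0, 0, 0]},
], fingers=8.5)

```text
time: 18.5
tool_pos: [550.3, -23.4, 93.3]
tool_rot: [-0.147, 0.989, 0.0, -0.0]
contact_force: [0.0, -0.3, 0.4]
finger_gap: 84.9
```

```bash
python3 look.py s16 scene 255 130 100 75;python3 look.py d16 side 300 145 100 75; python3 go.py 550.5 -23.4 125 197
```

```text
k 8.0
18.5 [550.35 -23.44  93.31] [ 0.  -0.3  0.4] 84.85862207061275
k 8.0
18.55 [550.35 -23.43  93.33] [-0.3  0.  -1. ] 85.20838397825828
travel [-0.01, 0.0, -3.17] rot [0.03, -0.03, -0.07] t 18.6
```

View pics/s16.png

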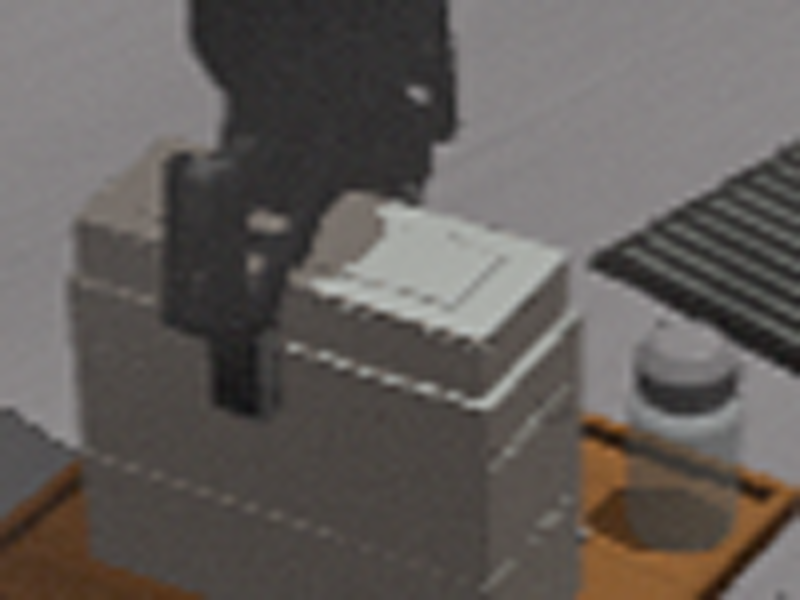

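View pics/d16.png

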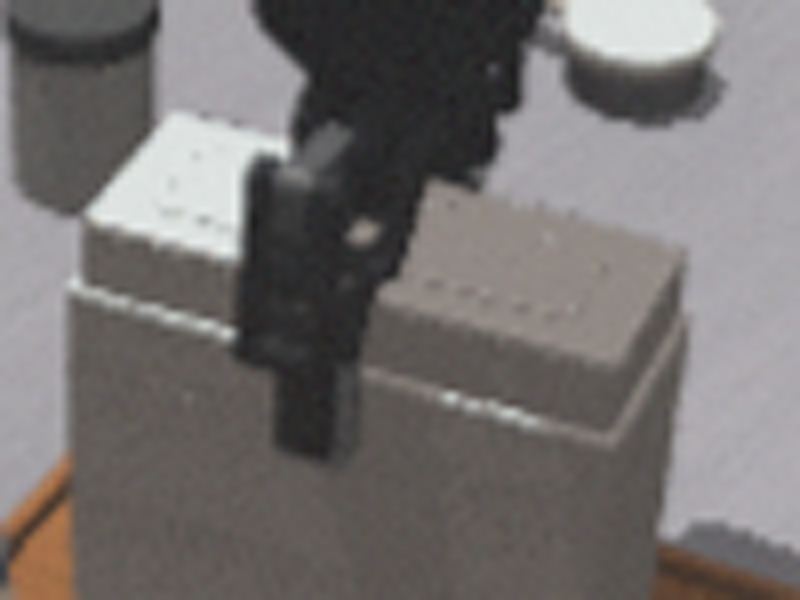

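step_arm([
  {"travel": [0, 0, -1], "rot": [0, 0, 0]},
  {"travel": [0, 0, -2.2], "rot": [0, 0, 0]},
  {"travel": [0, 0, -3.07], "rot": [0, 0, 0]},
  {"travel": [0, 0, -3.07], "rot": [0, 0, 0]},
  {"travel": [0, 0, -3.07], "rot": [0, 0, 0]},
])

```text
time: 19.1
tool_pos: [550.6, -23.4, 124.6]
tool_rot: [-0.147, 0.989, 0.0, 0.0]
contact_force: [0.7, -0.2, 1.3]
finger_gap: 84.9
```

step_arm([
  {"travel": [0, 0, 0], "rot": [0, 0, 0]},
  {"travel": [0, 0, 0], "rot": [0, 0, 0]},
  {"travel": [0, 0, 0], "rot": [0, 0, 0]},
])

```text
time: 19.4
tool_pos: [550.1, -23.4, 123.7]
tool_rot: [-0.147, 0.989, 0.0, -0.001]
contact_force: [0.7, -0.6, 0.1]
finger_gap: 84.9
```

```bash
python3 look.py s17 scene 255 120 100 75;python3 look.py d17 side 300 130 100 75; python3 go.py 550.5 -23.4 124 197
```

```text
k 8.0
19.4 [550.1  -23.43 123.74] [ 0.7 -0.6  0.1] 84.94592795252812
k 8.0
19.45 [550.19 -23.45 123.8 ] [ 0.3  0.4 -0.8] 84.70227901906183
travel [-0.03, -0.01, -0.01] rot [0.04, -0.05, -0.07] t 19.5
```

View pics/d17.png

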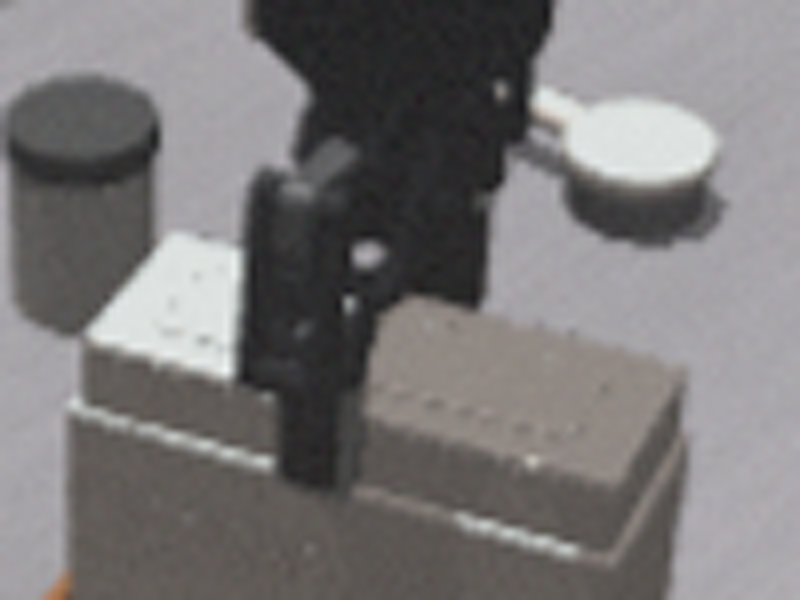

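View pics/s17.png

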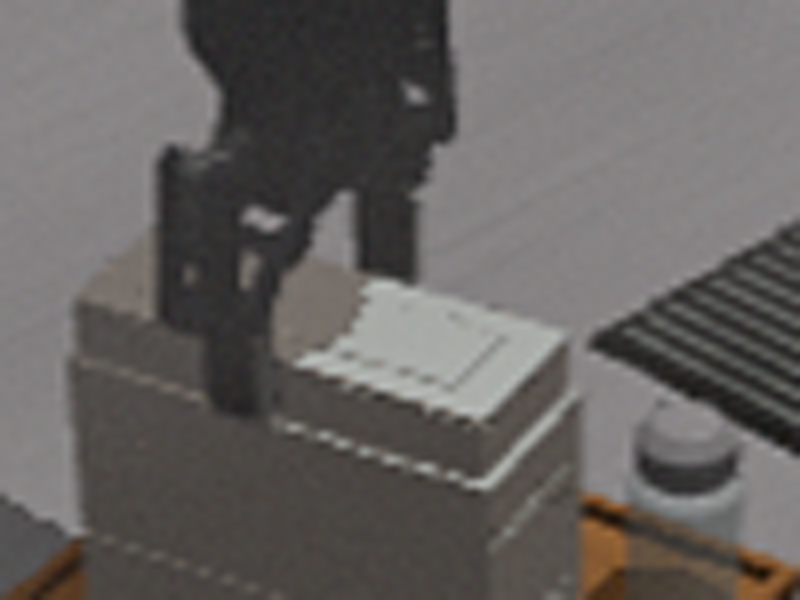

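Run:
```python
from h import *
from bench import manip
S=manip.camera_model("scene");D=manip.camera_model("side")
a=np.radians(17);ty=np.array([np.sin(a),-np.cos(a)]);tx=np.array([np.cos(a),np.sin(a)])
for nm,m,off,o in(("d",D,[300,130],-44),("s",S,[255,120],44)):
    for oo in (o,o*1.2):
        for z in (128,132,136,140):
            P=[list(np.array([550.2,-23.4])+ty*oo+tx*w)+[z] for w in(-11,11)]
            print(nm,round(oo),z,((proj(m,P)-off)*8).round(0).tolist())
```

```text
d -44 128 [[354.0, 517.0], [278.0, 495.0]]
d -44 132 [[355.0, 505.0], [278.0, 484.0]]
d -44 136 [[355.0, 494.0], [279.0, 472.0]]
d -44 140 [[356.0, 482.0], [279.0, 460.0]]
d -53 128 [[341.0, 536.0], [265.0, 514.0]]
d -53 132 [[342.0, 524.0], [265.0, 502.0]]
d -53 136 [[342.0, 512.0], [265.0, 490.0]]
d -53 140 [[343.0, 500.0], [266.0, 478.0]]
s 44 128 [[211.0, 425.0], [270.0, 443.0]]
s 44 132 [[211.0, 415.0], [269.0, 433.0]]
s 44 136 [[210.0, 405.0], [269.0, 423.0]]
s 44 140 [[210.0, 394.0], [268.0, 413.0]]
s 53 128 [[197.0, 439.0], [255.0, 457.0]]
s 53 132 [[196.0, 429.0], [255.0, 447.0]]
s 53 136 [[196.0, 418.0], [254.0, 437.0]]
s 53 140 [[195.0, 408.0], [254.0, 426.0]]
```

step_arm([
  {"travel": [0, 0, 0], "rot": [0, 0, 0]},
  {"travel": [0, 0, 0], "rot": [0, 0, 0]},
  {"travel": [0, 0, 0], "rot": [0, 0, 0]},
  {"travel": [0, 0, 0], "rot": [0, 0, 0]},
  {"travel": [0, 0, 0], "rot": [0, 0, 0]},
], fingers=5.0)

```text
time: 20.0
tool_pos: [550.6, -23.5, 124.4]
tool_rot: [-0.147, 0.989, 0.0, 0.0]
contact_force: [-0.4, -0.8, 4.5]
finger_gap: 57.0
```

```bash
python3 look.py s18 scene 255 120 100 75;python3 look.py d18 side 300 130 100 75; python3 go.py 550.5 -23.4 124 197
```

```text
k 8.0
20.0 [550.56 -23.47 124.41] [-0.4 -0.8  4.5] 56.969091944292096
k 8.0
20.05 [550.57 -23.43 124.41] [-0.5 -0.3  4.7] 57.5760253420111
travel [0.0, 0.01, 0.04] rot [0.02, 0.0, -0.07] t 20.1
```

View pics/d18.png

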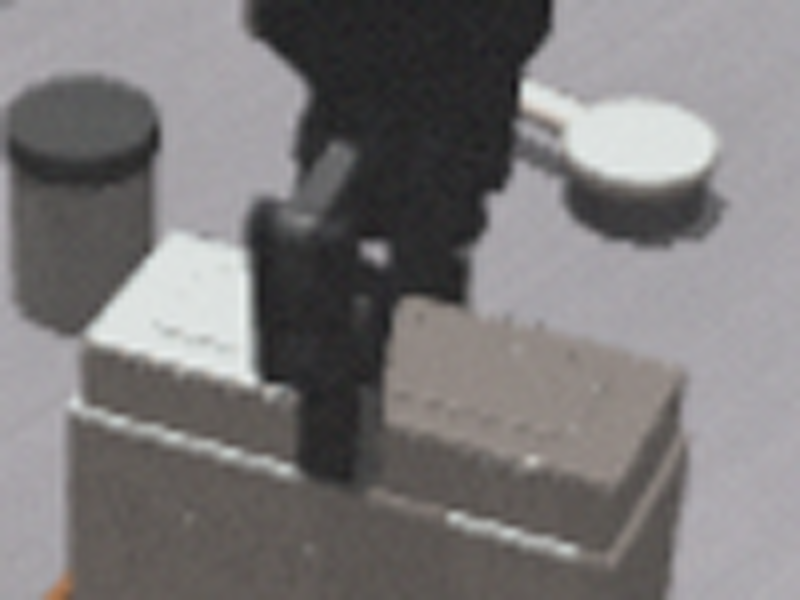

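View pics/s18.png

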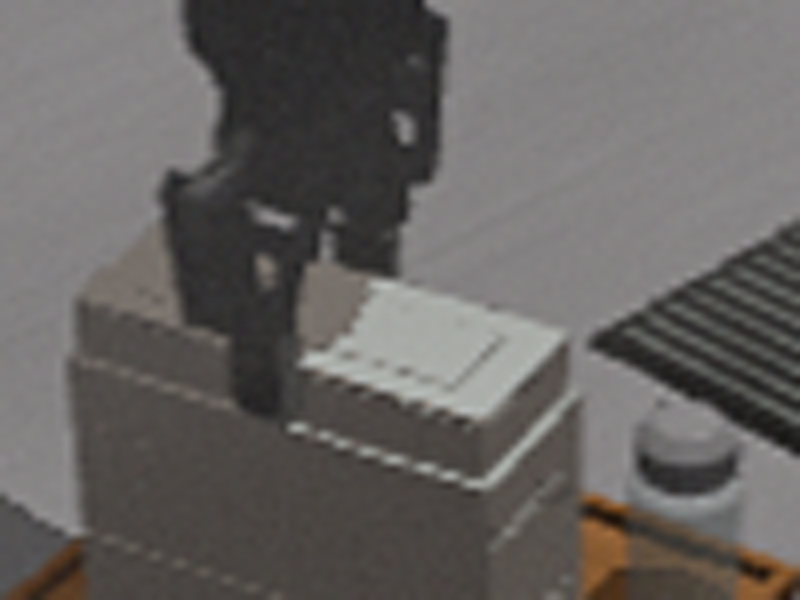

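step_arm([
  {"travel": [0, 0, -0.2], "rot": [0, 0, 0]},
  {"travel": [0, 0, -0.5], "rot": [0, 0, 0]},
  {"travel": [0, 0, -0.9], "rot": [0, 0, 0]},
  {"travel": [0, 0, -1.3], "rot": [0, 0, 0]},
  {"travel": [0, 0, -1.8], "rot": [0, 0, 0]},
])

```text
time: 20.6
tool_pos: [550.3, -23.5, 142.4]
tool_rot: [-0.147, 0.989, 0.0, -0.0]
contact_force: [0.1, -0.1, 0.9]
finger_gap: 57.2
```

```bash
python3 look.py s19 scene 255 110 100 75;python3 look.py d19 side 300 120 100 75; python3 go.py 550.5 -23.4 142 197
```

```text
k 8.0
20.6 [550.32 -23.46 142.39] [ 0.1 -0.1  0.9] 57.20130518276127
k 8.0
20.65 [550.75 -23.46 143.29] [ 0.6 -0.5 -0.4] 56.6593712425344
travel [0.03, 0.02, 0.09] rot [0.0, 0.04, -0.07] t 20.7
```

View pics/d19.png

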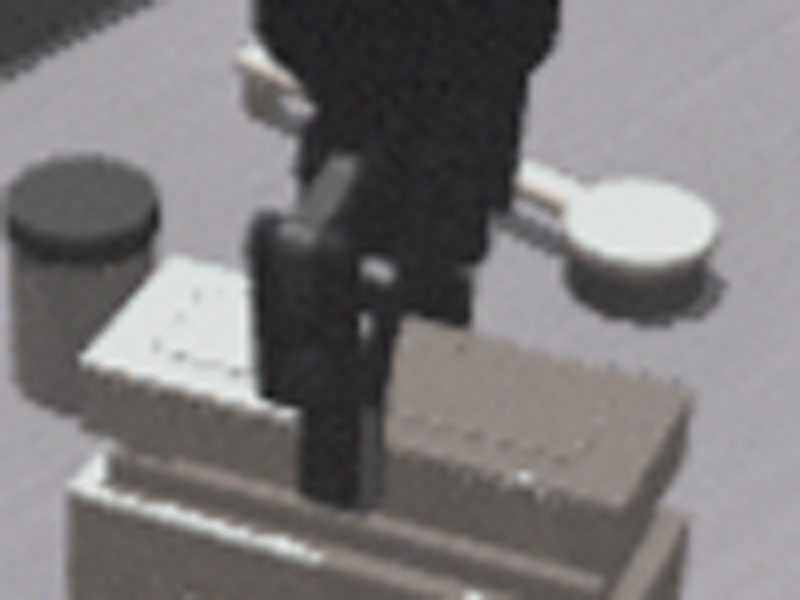

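View pics/s19.png

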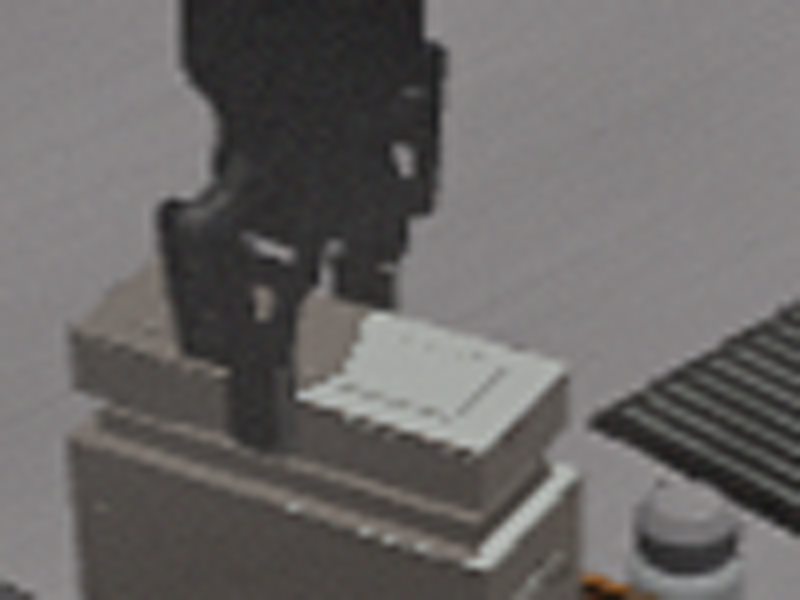

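Only the cover rises; the inner lid stays seated with its coaming exposed. Lift on to ~90 mm.

step_arm([
  {"travel": [0, 0, -1.5], "rot": [0, 0, 0]},
  {"travel": [0, 0, -3.2], "rot": [0, 0, 0]},
  {"travel": [0, 0, -5], "rot": [0, 0, 0]},
  {"travel": [0, 0, -6.4], "rot": [0, 0, 0]},
  {"travel": [0, 0, -7.2], "rot": [0, 0, 0]},
])

```text
time: 21.2
tool_pos: [550.8, -23.5, 215.3]
tool_rot: [-0.147, 0.989, 0.0, 0.0]
contact_force: [-0.6, 0.4, -0.8]
finger_gap: 56.8
```

step_arm([
  {"travel": [0, 0, 0], "rot": [0, 0, 0]},
  {"travel": [0, 0, 0], "rot": [0, 0, 0]},
  {"travel": [0, 0, 0], "rot": [0, 0, 0]},
  {"travel": [0, 0, 0], "rot": [0, 0, 0]},
  {"travel": [0, 0, 0], "rot": [0, 0, 0]},
])

```text
time: 21.7
tool_pos: [550.2, -23.5, 213.6]
tool_rot: [-0.147, 0.989, 0.0, -0.001]
contact_force: [-1.0, -0.5, -1.1]
finger_gap: 56.7
```

```bash
python3 look.py s20 scene 220 80 180 135;python3 look.py d20 side 250 80 200 150; python3 look.py d20b side; python3 go.py 550.5 -23.4 215 197
```

```text
k 4.444444444444445
21.7 [550.22 -23.45 213.63] [-1.  -0.5 -1.1] 56.72611680417527
k 4.0
21.75 [550.27 -23.46 213.72] [ 0.7 -0.2 -0.4] 56.858144149890215
21.8 [550.34 -23.46 213.84] [ 0.3 -0.3 -0.6] 56.94864336522711
travel [-0.01, 0.0, -0.11] rot [0.03, -0.05, -0.07] t 21.85
```

View pics/d20.png

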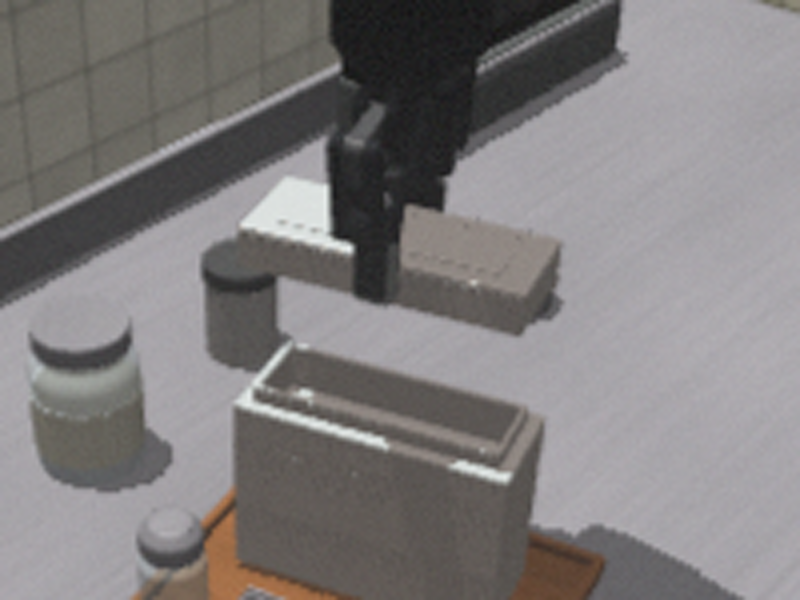

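View pics/s20.png

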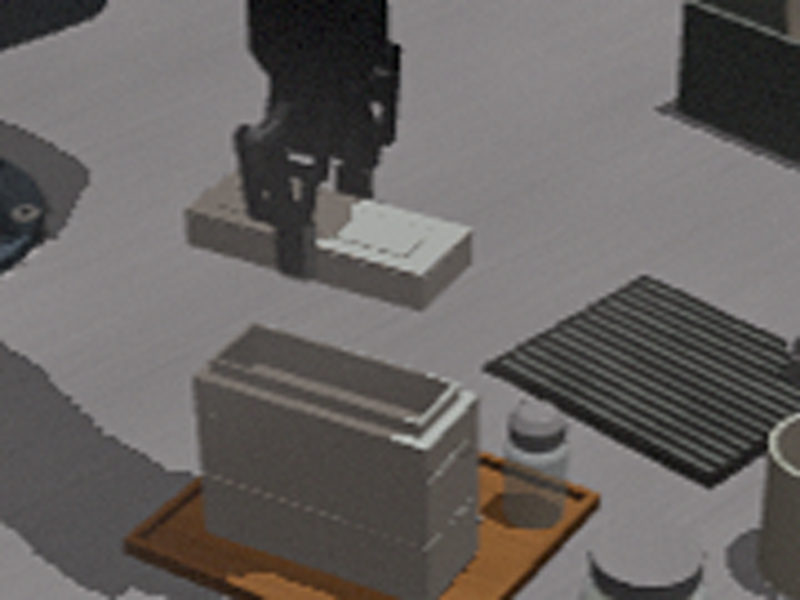

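View pics/d20b.png

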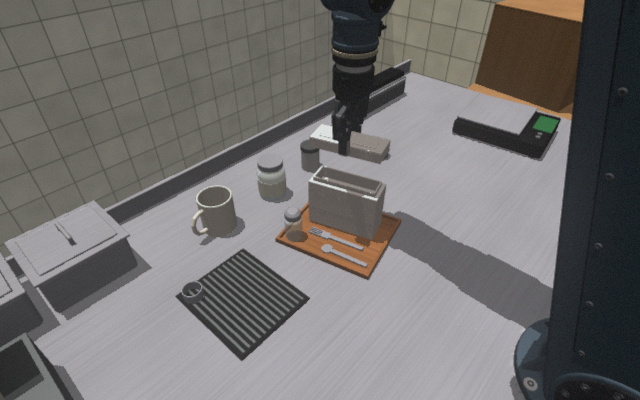

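Run:
```python
from bench import manip
print(manip.job_done())
```

```text
the job is handed in; nothing more can be done
None
```

The lunch box is made up and I handed the job in at about 22 s. I put the loose box on the bottom one, then brought the double lid over in one piece and seated it. I let go, re-gripped the cover alone and lifted it straight up.

**Last checks:**
- **Seating:** the box and the lid each met the part below at the height I had worked out (tool at 58.0 and 93.7 mm), pressing with about 5 N. The joints look flush in the pictures.
- **Cover:** it is held level in a 57 mm grip, about 89 mm above the inner lid's shoulder. The inner lid is still seated and open.
- **Surroundings:** the bottom box, fork, spoon, shaker, cutter and the other things look where they were. I compared these by eye in the pictures and did not measure them.

**What disagreed or went wrong:**
- **Camera positions:** the fixed scene and side cameras disagreed by up to about 15 mm. I took positions from the wrist camera, which itself reads about 1 mm off sideways.
- **Lid alignment:** while the lid hung over the stack, the first camera check differed from the arm's own reading by about 3 mm. Repeated at the target position, the two agreed to about 1 mm.
- **Wrist range:** on the way to the lid the last joint reached the end of its range and stopped there. I turned the wrist half round and continued; nothing was touched.

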